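# Blank off the vacuum manifold and zero its gauge

## Task

Set each blanking cap that stands on the bench squarely on a port of its own on the vacuum manifold: swing its red-handled bolt and then its hinged clamp ring open, set the cap on, swing the ring fully shut around the two flanges, and swing the bolt home into its fork to latch it. When every cap is clamped and latched, take the stylus from its stand and with it press the recessed zero button on the gauge fully in, hold it for about half a second and let it spring back, then put the stylus back upright in its stand. A port without a cap may stay as it is; leave the two bottles and the petri dish where they are.

Things in the scene. Friction and masses are not known exactly. Their poses are not given: they have to be found in the camera images.
- cap_blue: loose blanking cap, 0.2 kg, may be absent: a steel disc flange 52 mm in diameter and 6 mm thick, and standing on it a blue cylindrical grip 36 mm in diameter up to 66 mm above the underside, upright in front of the manifold. Origin: centre of the flange's flat underside; z up along the grip. In the underside a centring bore 20 mm wide, 6 mm deep. Bottom-heavy.
- cap_green: loose blanking cap, 0.2 kg, may be absent: a steel disc flange 52 mm in diameter and 6 mm thick, and standing on it a green cylindrical grip 36 mm in diameter up to 66 mm above the underside, upright in front of the manifold. Origin: centre of the flange's flat underside; z up along the grip. In the underside a centring bore 20 mm wide, 6 mm deep. Bottom-heavy.
- cap_orange: loose blanking cap, 0.2 kg, may be absent: a steel disc flange 52 mm in diameter and 6 mm thick, and standing on it an orange cylindrical grip 36 mm in diameter up to 66 mm above the underside, upright in front of the manifold. Origin: centre of the flange's flat underside; z up along the grip. In the underside a centring bore 20 mm wide, 6 mm deep. Bottom-heavy.
- manifold: fixed vacuum manifold: grey block with aluminium top, 150 x 430 x 30 mm (deck at z = 30 mm), turned up to 0.15 rad. Origin: centre of its underside; x to its back (hinge side), y to its left, z up. Two upright ports, each with a clamp ring of two aluminium half rings on upright pins behind the port, geared together: swinging one half shut closes the other too.
- port1 (a point): centre of the flat face of the left (+y) port: an upright steel flange 52 mm in diameter, face 46 mm above the bench, on it a centring nose (15 mm diameter, tapering to 9 mm, 5.5 mm tall); axes as the manifold's. The shut ring (top at 59 mm) encloses this flange and the cap's (2 mm play, lips 5 mm over the cap's flange). With the ring fully open a cap can be lowered straight onto the port.
- jaw1 (a joint): hinge of the outer half ring of the left (+y) port's clamp (blue handle): 0 = shut, 1.05 = stop at fully open; starts shut; opens clockwise seen from above, the other half mirrored. Upright axis 40 mm behind (+x) and 8 mm outward (+y) of the port's centre. Friction only (1.6 N at the handle), stays where left. Cannot open while the bolt is latched.
- jaw1_handle (a point): top centre of the upright blue handle peg (12 mm diameter, free from 57 to 98 mm above the bench) on the outer half ring of the left (+y) port, 62 mm from its hinge axis. Shut, it is 56 mm straight outward (+y) of the port's centre, in the manifold's axes. Push it, or pinch it.
- latch1 (a joint): hinge of the swing bolt that latches the left (+y) port's clamp (brass nut, red handle), carried by the inner half ring: 0 = latched, lying in the fork at the tip of the outer half; 1.5 = stop at fully open; starts at 0 to 0.55; closes clockwise seen from above; friction only (0.5 N), stays where left. Its nut strikes the fork unless the ring is shut to about 0.03 rad.
- latch1_handle (a point): top centre of the upright red handle peg (12 mm diameter, free from 57 to 98 mm above the bench) on the bolt's nut at the left (+y) port, 41 mm from the bolt's axis. Ring shut and bolt latched, it is 46 mm in front of (-x) and 29 mm outward (+y) of the port's centre in the manifold's axes; it swings home from the front. Push or pinch it.
- latch1_hinge (a point): point on the swing bolt's upright axis at the height of the handle top; with the ring shut 46 mm in front of (-x) and 12 mm inward of the centre of port1; it moves with the inner half ring.
- port2 (a point): centre of the flat face of the right (-y) port: an upright steel flange 52 mm in diameter, face 46 mm above the bench, on it a centring nose (15 mm diameter, tapering to 9 mm, 5.5 mm tall); axes as the manifold's. The shut ring (top at 59 mm) encloses this flange and the cap's (2 mm play, lips 5 mm over the cap's flange). With the ring fully open a cap can be lowered straight onto the port.
- jaw2 (a joint): hinge of the outer half ring of the right (-y) port's clamp (blue handle): 0 = shut, 1.05 = stop at fully open; starts shut; opens anticlockwise seen from above, the other half mirrored. Upright axis 40 mm behind (+x) and 8 mm outward (-y) of the port's centre. Friction only (1.6 N at the handle), stays where left. Cannot open while the bolt is latched.
- jaw2_handle (a point): top centre of the upright blue handle peg (12 mm diameter, free from 57 to 98 mm above the bench) on the outer half ring of the right (-y) port, 62 mm from its hinge axis. Shut, it is 56 mm straight outward (-y) of the port's centre, in the manifold's axes. Push it, or pinch it.
- latch2 (a joint): hinge of the swing bolt that latches the right (-y) port's clamp (brass nut, red handle), carried by the inner half ring: 0 = latched, lying in the fork at the tip of the outer half; 1.5 = stop at fully open; starts at 0 to 0.55; closes anticlockwise seen from above; friction only (0.5 N), stays where left. Its nut strikes the fork unless the ring is shut to about 0.03 rad.
- latch2_handle (a point): top centre of the upright red handle peg (12 mm diameter, free from 57 to 98 mm above the bench) on the bolt's nut at the right (-y) port, 41 mm from the bolt's axis. Ring shut and bolt latched, it is 46 mm in front of (-x) and 29 mm outward (-y) of the port's centre in the manifold's axes; it swings home from the front. Push or pinch it.
- latch2_hinge (a point): point on the swing bolt's upright axis at the height of the handle top; with the ring shut 46 mm in front of (-x) and 12 mm inward of the centre of port2; it moves with the inner half ring.
- button_hole (a point): centre of the mouth of the round hole (19 mm diameter) in the flat top of the vacuum gauge, a fixed white and grey box 100 x 90 x 50 mm with a dark display; the mouth is 50 mm above the bench. The red zero button lies 7 mm down the hole.
- zero_button (a joint): travel of the red zero button (15 mm diameter, in the hole): 0 = out, 0.005 m = fully in; spring, starts to move at 1.5 N, fully in at 4 N, springs back.
- stylus: loose stylus, 125 mm long, 0.05 kg: steel tip rod 7 mm in diameter and 30 mm long, then a yellow square handle 16 x 16 mm and 95 mm long, flat sides facing x and y. Origin: the end of the tip; z up the handle. Starts upright in its stand, tip 4 mm above the bench, handle from 34 to 129 mm (73 mm of it free above the stand).
- stand: fixed stand of the stylus, 64 x 64 x 56 mm block, black below, grey above. Origin: centre of its underside. On its axis a hole of 27 mm diameter from the top (z = 56 mm) down to z = 34 mm, where the stylus handle's shoulder rests, and below that one of 14 mm for the tip. Gauge and stand are left and right of the manifold, either way round.
- amber_bottle: bystander: brown bottle with black cap, 60 mm diameter, 118 mm tall, standing right of the manifold; origin at the centre of its underside
- dropper_bottle: bystander: white dropper bottle, 32 mm diameter, 76 mm tall, standing left of the manifold; origin at the centre of its underside
- petri_1: bystander: petri dish, 91 mm diameter, 15 mm tall, lying at the right front; origin at the centre of its underside
There are look-alikes about, which are no part of the job. Leave any pink look-alike of the stand alone.

How it is judged:
By the outcome, as a careful person would: the job done as asked, in the order asked, and still so for the second after the job is handed in, with the robot touching nothing.
Of cap_blue, cap_green, cap_orange only 1 to 2 are there at a start; the rules pass over those that are not, and their reading is None.
At some moment in a run one of cap_blue, cap_green, cap_orange may be knocked a few centimetres aside while the robot is not near it.
It also fails if it takes over 210 s, if anything falls off the work surface, if the arm or the gripper's body presses on something with over 40 N, if the wrist force passes 120 N, or if a joint passes its speed limit or range.

## Robot

A 6-joint arm with a two-finger parallel gripper is mounted at the origin on a cart in front of the work surface, level with it; the furniture and walls round the work are solid. World frame = base frame: x ahead of the robot, y to its left, z up, the work surface at z = 0. Lengths are in mm, angles in degrees, forces in N, time in s.
With the tool pointing down it reaches from about 300 to 850 mm from the base axis. Payload 4.2 kg.
Tool frame: the origin (TCP) lies on the centre line of the jaws, within the pads' length; the fingertips stand 14 mm ahead of it and the grasp point (between the pads) lies 5 mm behind it; z points along the fingers, y is the line along which they close (so a half turn about z gives the same grasp; the last joint's range is limited). The gripper opens to 91 mm and grips with 3 to 60 N. Pads are 32 mm wide; open, the fingers measure 118 mm over their backs; the gripper's body (76 mm by 178 mm) begins 60 mm behind the grasp point.
Start: joints at [-76.719, 18.312, 89.639, -0, 72.044, -1.146], TCP at [143.262, -556.882, 227.976] pointing down, gripper open.
Joint ranges: [-177.97, 177.97], [-48.28, 115.42], [12.27, 149.76], [-77.06, 257.06], [2.81, 150.46], [-146.56, 146.56]. Speed limits (degrees/s): [147.25, 147.25, 180, 180, 180, 180].

## Interface

Orientations are given as [roll, pitch, yaw] about the fixed x, y, z axes, in that order (R = Rz(yaw) Ry(pitch) Rx(roll)).
In Python, from workcell import env gives the robot as it stands.
- The arm moves only by the tool arm_command, never from a script. Its argument "motion" is a list of rows, each an object with "offset": the shift along the tool's x, y, z in m, a list of three; "spin": the turn about the tool's z in rad. In form: [{"offset": [tx, ty, tz], "spin": spin}, ...]. A call has 1 to 5 rows; each row shifts and turns the commanded pose from where the row before left it, along the tool's axes as they then stand; what a row does not reach is not made up. A row lasts 1/8 s, in which the tool goes at most 62.5 mm and 10.7 degrees, less where a joint would pass 70% of its speed; a pose out of reach is approached as far as the arm can. A call with a gripper value outside its range is refused whole. "jaw" is the finger opening in m, from 0 to 0.0912, set as the call begins (left out, the last holds). The fingers move at their own pace and stop on an object; "newtons" is the grip in N (left out, the last holds). Time passes only in rows, so rows that do not move let the fingers close. It gives the time, the measured TCP pose, the force, the opening and the grip force at its end, in the units of the state.
- env.state(): the state, without advancing time (a new reading comes with each control period).
- env.grab_frame(name): name is "scene" or "top" or "wrist"; returns (picture, depth): 480x640x3 uint8, blue, green, red; 480x640 float32, mm along the optical axis (not along the pixel's ray), 0 where there is no reading.
- env.camera_model(name): a dict with "fx", "fy", "cx", "cy" (pixels), "eye" and "rotation" of the camera in the world; the wrist camera has in their place "hand_eye" (4x4, takes a point from camera to tool coordinates, whose origin is the TCP and whose axes are the flange's). Camera axes: x right, y down, z forward; pixel columns grow to the right and rows downward; lengths in mm; the calibration is good to about 2 mm. A picture is of the moment at which its call begins: read the wrist's pose just before it. camera_model takes no time and is no camera call.
- env.job_done(): hands the job in; it is judged then, once.
Trained networks look in the newest picture that a camera, given by its name, has taken for a name from the list of things; names that differ only in an ending like _2 or _b are one class to them, and where a whole thing is asked for, a point or a joint stands for the part that bears it (a point fixed in the world has none). Each returns a list of dicts, best first, with "score" (0 to 1); they miss things now and then, are a little off and sometimes report something else, mostly with a low value. They report only what shows in the picture. A call takes as long as a camera call. They do not tell look-alikes from the thing itself.
- env.boxes_of(camera, target): "bbox" ([left, top, right, bottom] in pixels, round what is visible of it).
- env.pinpoint(camera, target): "location" ([column, row] in pixels: a listed point, or the origin of a listed thing).
The state is a dict: "time_s": time; "qpos": joint angles; "qvel": joint speeds; "effort": joint torques, N m; "ee_pos": TCP position; "ee_rot": TCP orientation; "force": force on the tool from outside, world axes, zero at the start; "torque": the same for the moment, N m; "gripper_width": finger opening in mm; "gripper_force": force on a finger pad.
Only numpy, scipy, OpenCV 4.12 (cv2) and the standard library are available. Lean on these libraries where they do the work, as an engineer would, in place of code of your own. Each camera call takes 0.05 s, during which the arm holds its last target. There are 200 camera calls.

## Working session

There is one attempt and no reset: what is moved stays moved. The work goes in short steps, Python scripts to look and compute and a tool call to move; the robot and the scene stay as the last step left them, time stands still between calls to the robot, and variables do not carry over. Pictures are saved under pics/ and viewed, at most 16 in all, crops included, and the job is handed in when it is done.

Besides the shell and the picture viewer there is one more tool, called after "Emit:" by a JSON object that holds its "name" and its "arguments", one argument or row to a line. arm_command: Moves the arm, as the interface text tells. Its arguments: {"type":"object","properties":{"motion":{"type":"array"},"jaw":{"type":"number"},"newtons":{"type":"number"}},"required":["motion"]}

```bash
ls; mkdir -p pics
python3 - <<'E'
from workcell import env
import cv2
s=env.state();print(s)
for n in("scene","top"):
    im,d=env.grab_frame(n);cv2.imwrite(f"pics/{n}0.png",im)
    m=env.camera_model(n);print(n,m)
E
```

```text
pics
{'time_s': 0.0, 'qpos': array([-7.67184690e+01,  1.83517048e+01,  8.97077687e+01, -1.38114012e-04,
        7.20433588e+01, -1.14514918e+00]), 'qvel': array([-0.09577722,  0.00315593, -0.02481619, -0.04155046, -0.05834278,
        0.07706224]), 'effort': array([-2.40055240e-03, -4.12459731e+01, -2.31970578e+01,  7.26151513e-02,
        4.57321142e-02, -1.14214556e-04]), 'ee_pos': array([ 143.15089105, -556.38974178,  227.11038978]), 'ee_rot': array([-1.79897186e+02, -1.92384741e-03,  1.44267212e+01]), 'force': array([-0.43105046, -0.07701249, -0.59701143]), 'torque': array([-0.00995838,  0.02388069, -0.01486578]), 'gripper_force': 0.0, 'gripper_width': 91.15638973898729}
scene {'fx': 537.981777226077, 'fy': 537.981777226077, 'cx': 327.32846203520313, 'cy': 230.5863368132679, 'eye': array([-264.35172762,  459.68452781, 1075.71515578]), 'rotation': array([-137.23869307,   -0.42848654, -117.21551411])}
top {'fx': 525.3406144790081, 'fy': 525.3406144790081, 'cx': 322.19047785965904, 'cy': 229.3247817328196, 'eye': array([ 390.87623819,   24.8519523 , 1639.1686826 ]), 'rotation': array([-175.15028393,    1.20089989,  -88.88672712])}
```

View pics/scene0.png

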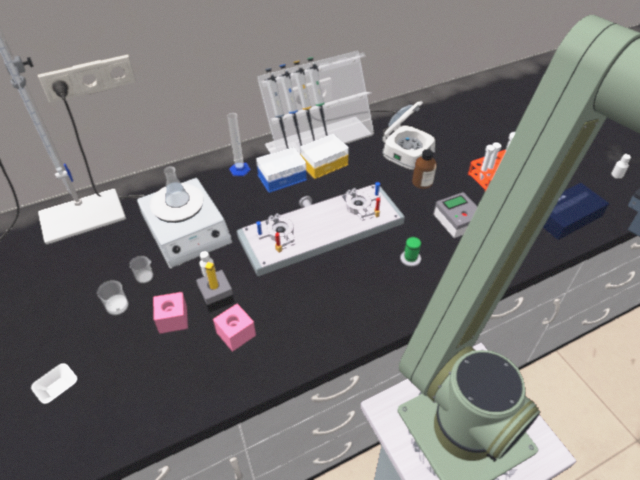

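View pics/top0.png

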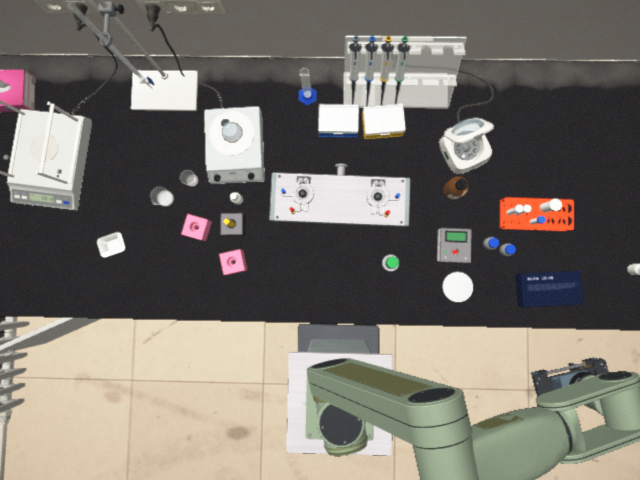

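The manifold is at top (340,199), with latch handles at (292,210) and (374,212). The green cap is at (391,263), the stylus and grey stand at (231,223), the gauge at (455,245), and pink look-alike stands at (196,227) and (233,262). The two blue discs at (492,243) and (508,250) need a check.

```bash
cat > h.py <<'E'
from workcell import env
import numpy as np, cv2
from scipy.spatial.transform import Rotation as R
def cam(n,st=None):
    m=env.camera_model(n)
    K=(m['fx'],m['fy'],m['cx'],m['cy'])
    if n=='wrist':
        st=st or env.state(); H=np.array(m['hand_eye'])
        Rt=R.from_euler('xyz',st['ee_rot'],degrees=True).as_matrix()
        return K,Rt@H[:3,3]+st['ee_pos'],Rt@H[:3,:3]
    return K,np.array(m['eye']),R.from_euler('xyz',m['rotation'],degrees=True).as_matrix()
def ray(c,uv,z):
    K,e,Rm=c
    d=Rm@np.array([(uv[0]-K[2])/K[0],(uv[1]-K[3])/K[1],1.])
    return e+d*(z-e[2])/d[2]
def proj(c,p):
    K,e,Rm=c;q=Rm.T@(np.asarray(p,float)-e)
    return np.array([K[0]*q[0]/q[2]+K[2],K[1]*q[1]/q[2]+K[3]])
def tool(p):  # world xyz target -> offset in tool frame (mm)
    s=env.state();Rt=R.from_euler('xyz',s['ee_rot'],degrees=True).as_matrix()
    return Rt.T@(np.array(p)-s['ee_pos'])
E
cat > look.py <<'E'
from h import *
import sys
Z=dict(cap_blue=0,cap_green=0,cap_orange=0,port1=46,port2=46,jaw1_handle=98,jaw2_handle=98,latch1_handle=98,latch2_handle=98,button_hole=50,stylus=4,stand=0,manifold=0)
for n in sys.argv[1].split(','):
    st=env.state();im,d=env.grab_frame(n);c=cam(n,st)
    cv2.imwrite(f"pics/{n}_last.png",im)
    for t in (sys.argv[2].split(',') if len(sys.argv)>2 else Z):
        for r in env.pinpoint(n,t)[:3]:
            print(n,t,round(r['score'],2),np.round(r['location'],1),np.round(ray(c,r['location'],Z[t]),1))
print(env.state()['time_s'])
E
python3 look.py top,scene
python3 - <<'E'
import cv2
im=cv2.imread('pics/top0.png')
cv2.imwrite('pics/c1.png',cv2.resize(im[160:310,180:580],None,fx=2,fy=2,interpolation=2))
E
```

```text
top cap_blue 0.4 [373.4 206.2] [604.9 -97.4   0. ]
top cap_green 0.56 [284.8 188. ] [658.1 182.5   0. ]
top cap_green 0.48 [389.2 264.5] [ 423.3 -148.4    0. ]
top cap_green 0.4 [451.7 187.6] [ 667.8 -341.8    0. ]
top cap_orange 0.58 [397.6 194.3] [ 643.8 -172.8    0. ]
top port1 0.89 [378.6 192.9] [ 640.1 -109.3   46. ]
top port1 0.57 [301.2 193.4] [634.7 127.3  46. ]
top port2 0.89 [378.6 192.9] [ 640.1 -109.3   46. ]
top port2 0.57 [301.2 193.4] [634.7 127.3  46. ]
top jaw1_handle 0.57 [282.2 192.6] [628.3 180.5  98. ]
top jaw2_handle 0.62 [399.9 196.2] [ 623.2 -167.8   98. ]
top jaw2_handle 0.31 [283.7 188.3] [641.2 176.4  98. ]
top latch1_handle 0.43 [291.8 207.9] [583.  150.9  98. ]
top latch2_handle 0.47 [386.2 212.2] [ 575.  -127.9   98. ]
top stylus 0.63 [233.2 227.1] [531.  341.1   4. ]
top stand 0.89 [230.7 225. ] [537.9 350.    0. ]
top stand 0.79 [235.9 261.3] [424.2 329.8   0. ]
top stand 0.68 [200.5 227.6] [528.  445.2   0. ]
top manifold 0.61 [337.8 199.7] [623.6  14.6   0. ]
scene cap_green 0.97 [411.2 255.3] [ 439.3 -158.     0. ]
scene cap_green 0.41 [257.3 222.2]
[... 306 characters left out ...]
.6] [ 457.2 -328.3   46. ]
scene jaw1_handle 0.76 [255.1 221. ] [647.5 186.7  98. ]
scene jaw2_handle 0.7 [378.1 183.5] [ 628.4 -161.6   98. ]
scene jaw2_handle 0.37 [321.6 228.9] [547.9  49.8  98. ]
scene latch1_handle 0.69 [276.4 233.3] [584.9 155.7  98. ]
scene latch2_handle 0.57 [376.5 199. ] [ 578.5 -126.9   98. ]
scene button_hole 0.91 [465.6 217.3] [ 452.3 -331.9   50. ]
scene button_hole 0.33 [257.2 223.6] [681.  171.9  50. ]
scene stylus 0.54 [214.4 296.8] [542.2 344.6   4. ]
scene stand 0.97 [238.3 332.5] [423.9 328.4   0. ]
scene stand 0.96 [170.7 320.2] [527.5 458.    0. ]
scene stand 0.85 [215.5 298.9] [538.1 343.9   0. ]
scene manifold 0.98 [323.4 231.8] [617.5   9.2   0. ]
1.5
```

View pics/c1.png

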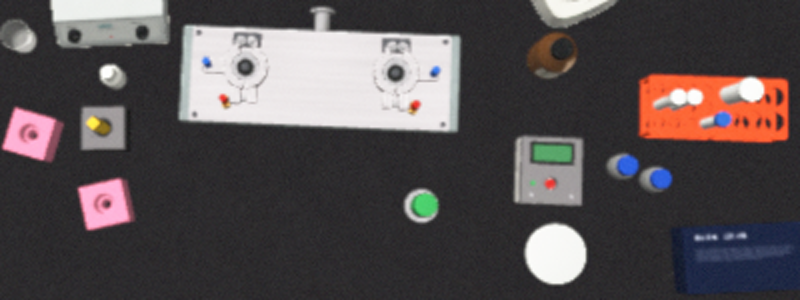

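There are three stand candidates in the top picture: grey (231,223), pink (196,227) and pink (233,262). The grey one holds the stylus, so it's the real stand. The blue discs at (492,243) and (508,250) are blue-capped vials with no flange, so cap_green at (391,263) is the only cap. I'll use port2, the nearer port.

```bash
cat > plan.py <<'E'
# python3 plan.py x y z yaw [x y z yaw ...]: rows for straight moves through waypoints, from measured pose
from h import *
import sys,math
a=np.array(sys.argv[1:],float).reshape(-1,4)
s=env.state();p=np.array(s['ee_pos']);y=s['ee_rot'][2]
print('at',np.round(p,1),np.round(s['ee_rot'],2),'w',round(s['gripper_width'],1),'t',s['time_s'])
out=[]
for g in a:
    dy=(g[3]-y+180)%360-180
    n=max(math.ceil(np.linalg.norm(g[:3]-p)/60),math.ceil(abs(dy)/10.4),1)
    st=(g[:3]-p)/n
    for i in range(n):
        b=math.radians(y); t=[math.cos(b)*st[0]+math.sin(b)*st[1],math.sin(b)*st[0]-math.cos(b)*st[1],-st[2]]
        out.append('{"offset":[%.4f,%.4f,%.4f],"spin":%.4f}'%(*[v/1000 for v in t],-math.radians(dy/n)))
        y+=dy/n
    p=g[:3]
for i in range(0,len(out),5): print('['+','.join(out[i:i+5])+']')
E
python3 -c "
from h import *
print(env.camera_model('wrist'))"; python3 plan.py 450 -180 360 88
```

```text
{'fx': 358.2835115748502, 'fy': 358.2835115748502, 'cx': 323.7997699519913, 'cy': 239.6669475385525, 'hand_eye': array([[ 2.81202023e-04, -9.66357627e-01, -2.57201978e-01,
         7.19115019e+01],
       [ 9.99999826e-01,  4.04898515e-04, -4.27970248e-04,
         4.55979927e-01],
       [ 5.17713013e-04, -2.57201813e-01,  9.66357573e-01,
        -1.56537415e+02],
       [ 0.00000000e+00,  0.00000000e+00,  0.00000000e+00,
         1.00000000e+00]])}
at [ 143.3 -556.9  228. ] [180.    -0.    14.43] w 91.4 t 1.5
[{"offset":[0.0434,-0.0321,-0.0147],"spin":-0.1427},{"offset":[0.0476,-0.0256,-0.0147],"spin":-0.1427},{"offset":[0.0507,-0.0185,-0.0147],"spin":-0.1427},{"offset":[0.0528,-0.0111,-0.0147],"spin":-0.1427},{"offset":[0.0539,-0.0035,-0.0147],"spin":-0.1427}]
[{"offset":[0.0538,0.0042,-0.0147],"spin":-0.1427},{"offset":[0.0527,0.0118,-0.0147],"spin":-0.1427},{"offset":[0.0505,0.0192,-0.0147],"spin":-0.1427},{"offset":[0.0472,0.0261,-0.0147],"spin":-0.1427}]
```

Emit:
{"name": "arm_command", "arguments": {
  "motion": [
    {"offset": [0.0434, -0.0321, -0.0147], "spin": -0.1427},
    {"offset": [0.0476, -0.0256, -0.0147], "spin": -0.1427},
    {"offset": [0.0507, -0.0185, -0.0147], "spin": -0.1427},
    {"offset": [0.0528, -0.0111, -0.0147], "spin": -0.1427},
    {"offset": [0.0539, -0.0035, -0.0147], "spin": -0.1427}
  ]
}}

```text
time_s: 2.12
ee_pos: [314.5, -346.1, 302.1]
ee_rot: [179.9, 0.0, 55.6]
force: [0.4, -0.3, 0.6]
gripper_width: 91.3
gripper_force: 0.0
```

Emit:
{"name": "arm_command", "arguments": {
  "motion": [
    {"offset": [0.0538, 0.0042, -0.0147], "spin": -0.1427},
    {"offset": [0.0527, 0.0118, -0.0147], "spin": -0.1427},
    {"offset": [0.0505, 0.0192, -0.0147], "spin": -0.1427},
    {"offset": [0.0472, 0.0261, -0.0147], "spin": -0.1427},
    {"offset": [0, 0, 0], "spin": 0}
  ]
}}

```text
time_s: 2.75
ee_pos: [452.0, -177.7, 361.1]
ee_rot: [179.9, 0.0, 88.3]
force: [-0.0, -0.5, -0.4]
gripper_width: 91.3
gripper_force: 0.0
```

```bash
python3 plan.py 540 -110 300 88
```

```text
at [ 452.  -177.7  361.1] [1.7986e+02 1.0000e-02 8.8330e+01] w 91.3 t 2.75
[{"offset":[0.0234,0.0287,0.0204],"spin":0.0019},{"offset":[0.0235,0.0286,0.0204],"spin":0.0019},{"offset":[0.0235,0.0286,0.0204],"spin":0.0019}]
```

Emit:
{"name": "arm_command", "arguments": {
  "motion": [
    {"offset": [0.0235, 0.0286, 0.0204], "spin": 0.002},
    {"offset": [0.0235, 0.0286, 0.0204], "spin": 0.002},
    {"offset": [0.0235, 0.0286, 0.0204], "spin": 0.002},
    {"offset": [0, 0, 0], "spin": 0}
  ]
}}

```text
time_s: 3.25
ee_pos: [538.1, -112.4, 296.4]
ee_rot: [-179.7, -0.0, 87.7]
force: [-0.0, -0.3, 0.9]
gripper_width: 91.1
gripper_force: 0.0
```

```bash
python3 look.py wrist port2,jaw2_handle,latch2_handle,cap_green,button_hole; python3 look.py scene,top cap_green,port2,manifold,latch2_handle,jaw2_handle,button_hole
```

```text
wrist port2 0.71 [404.2 199.7] [ 628.6 -104.9   46. ]
wrist jaw2_handle 0.77 [417.  261.4] [ 631.8 -161.8   98. ]
wrist latch2_handle 0.83 [364.2 238.6] [ 577.2 -135.2   98. ]
wrist cap_green 0.94 [244.4 235.1] [ 431.1 -150.5    0. ]
wrist button_hole 0.66 [276.4 384.1] [ 465.6 -339.7   50. ]
wrist button_hole 0.65 [419.3 360.2] [ 650.5 -311.1   50. ]
3.55
scene port2 0.92 [278.3 232.8] [629.4 134.4  46. ]
scene port2 0.86 [357.5 204. ] [ 629.8 -101.5   46. ]
scene port2 0.66 [256.6 221.7] [691.8 169.6  46. ]
scene manifold 0.69 [323.4 228.1] [629.7   2.9   0. ]
scene latch2_handle 0.53 [376.1 196.8] [ 586.1 -130.2   98. ]
scene jaw2_handle 0.57 [379.3 183.8] [ 625.9 -163.9   98. ]
top cap_green 0.59 [232.3 224.2] [540.5 345.    0. ]
top cap_green 0.5 [391.  266.4] [ 417.6 -154.     0. ]
top port2 0.86 [300.1 192.6] [637.2 130.8  46. ]
top port2 0.81 [379.7 194.7] [ 634.6 -112.7   46. ]
top manifold 0.97 [337.  198.8] [626.5  17.2   0. ]
top manifold 0.51 [454.1 284.4] [ 365.8 -348.8    0. ]
top latch2_handle 0.5 [239.  200.5] [602.5 308.3  98. ]
top button_hole 0.66 [456.3 251.9] [ 464.  -344.2   50. ]
4.25
```

View pics/wrist_last.png

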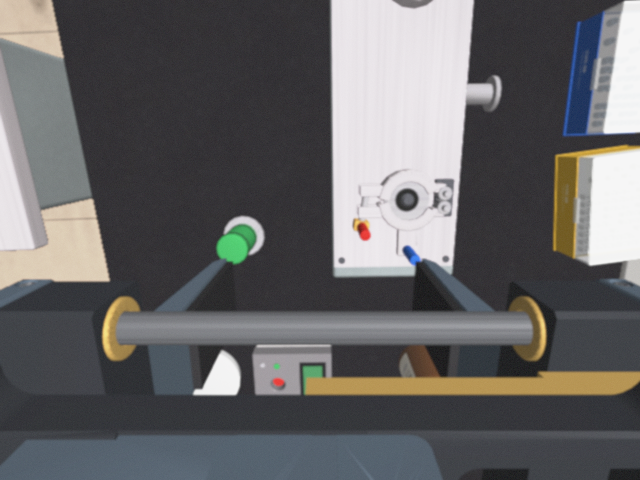

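The wrist picture shows the green cap at (240,240), port 2 at (407,199), the red peg at (364,230) and the blue peg at (412,256). I'll refine these by fitting cylinder silhouettes and the deck edge.

```bash
cat > fit.py <<'E'
from h import *
from scipy.optimize import minimize
HUE=dict(red=[(0,8),(172,180)],blue=[(105,128)],green=[(50,85)],yellow=[(18,32)])
def mask(im,col):
    h=cv2.cvtColor(im,cv2.COLOR_BGR2HSV);m=np.zeros(im.shape[:2],np.uint8)
    for a,b in HUE[col]: m|=cv2.inRange(h,(a,130,50),(b,255,255))
    return m
def cyl(c,im,col,guess,r,z0,z1,pad=25):
    m=mask(im,col);t=np.linspace(0,2*np.pi,24)
    def hull(x,y,S=8):
        P=[proj(c,(x+r*np.cos(k),y+r*np.sin(k),z)) for z in(z0,z1) for k in t]
        return cv2.convexHull(np.float32(P))
    g=hull(*guess).reshape(-1,2);lo=np.maximum(g.min(0)-pad,0).astype(int);hi=np.minimum(g.max(0)+pad,[639,479]).astype(int)
    sub=m[lo[1]:hi[1],lo[0]:hi[0]]
    n,l,stt,_=cv2.connectedComponentsWithStats(sub)
    if n<2: return None
    sub=(l==1+np.argmax(stt[1:,4])).astype(np.float32)
    S=4;big=cv2.resize(sub,None,fx=S,fy=S,interpolation=cv2.INTER_LINEAR)>.5
    def cost(p):
        h=(hull(*p).reshape(-1,2)-lo+.5)*S
        q=np.zeros(big.shape,np.uint8);cv2.fillConvexPoly(q,np.round(h*8).astype(np.int32),1,shift=3)
        q=q>0;return 1-(q&big).sum()/max((q|big).sum(),1)
    best=minimize(cost,guess,method='Nelder-Mead',options=dict(initial_simplex=[guess,np.add(guess,[8,0]),np.add(guess,[0,8])],xatol=.1))
    return np.round(best.x,1),round(1-best.fun,2)
E
python3 - <<'E'
from fit import *
st=env.state();im,_=env.grab_frame('wrist');c=cam('wrist',st)
print(st['ee_pos'],st['ee_rot'])
print('cap',cyl(c,im,'green',(431,-150),18,6,66))
print('jaw2',cyl(c,im,'blue',(631,-162),6,57,98))
print('latch2',cyl(c,im,'red',(577,-135),6,57,98))
g=cv2.cvtColor(im,cv2.COLOR_BGR2GRAY).astype(float)
for lo,hi,s in((310,350,1),(445,485,-1)):
    P=[]
    for r in list(range(5,60,3))+list(range(115,240,3)):
        if s<0 and r>225: continue
        d=np.convolve(s*np.diff(g[r,lo:hi]),np.ones(3),'same');k=d.argmax();P.append(ray(c,(lo+k+.5,r),30)[:2])
    P=np.array(P);A=np.polyfit(P[:,1],P[:,0],1);rs=P[:,0]-np.polyval(A,P[:,1]);ok=abs(rs)<2.5*np.median(abs(rs))+.5
    A=np.polyfit(P[ok,1],P[ok,0],1);print('edge x=a*y+b',A,'yaw',-np.degrees(np.arctan(A[0])),ok.sum())
blk=(g[185:215,390:425]<75).astype(np.uint8);n,l,s_,ce=cv2.connectedComponentsWithStats(blk)
print(s_,ce+[390,185]);k=1+s_[1:,4].argmax();print('nose',ray(c,ce[k]+[390,185],48))
E
```

```text
[ 538.32030756 -112.67306913  298.988643  ] [-1.79995581e+02  4.62457817e-03  8.76726822e+01]
cap (array([ 431.4, -149.7]), np.float64(0.83))
jaw2 (array([ 629.3, -159.7]), np.float64(0.63))
latch2 (array([ 578. , -130.9]), np.float64(0.68))
edge x=a*y+b [2.43132679e-02 5.49585970e+02] yaw -1.3927732420036822 61
edge x=a*y+b [2.32970890e-02 6.97660342e+02] yaw -1.3345834598170725 56
[[  0   0  35  30 844]
 [  5   4  21  20 206]] [[407.74170616 199.66587678]
 [403.96116505 198.82038835]]
nose [ 629.94574965 -104.57045259   48.        ]
```

```bash
cat > geo.py <<'E'
import numpy as np,subprocess,sys
PORT=np.array([630.3,-104.2]);YAW=-1.37
def mf(x,y):
    b=np.radians(YAW);return PORT+[np.cos(b)*x-np.sin(b)*y,np.sin(b)*x+np.cos(b)*y]
def latch(a): return mf(-46-41*np.sin(a),12-41*np.cos(a))
def jaw(a):
    t=np.arctan2(-48,-40)+a;return mf(40+62.5*np.cos(t),-8+62.5*np.sin(t))
def plan(pts): subprocess.run(['python3','plan.py']+['%.2f'%v for p in pts for v in p])
E
python3 plan.py 577.5 -131 170 88.6 577.5 -131 80 88.6
python3 -c "
from geo import *
for a in (0,.14,.5,1,1.5):print(a,latch(a),jaw(a))"
```

```text
at [ 538.3 -112.7  299. ] [180.     0.    87.67] w 90.9 t 4.3
[{"offset":[-0.0056,0.0133,0.0430],"spin":-0.0054},{"offset":[-0.0056,0.0133,0.0430],"spin":-0.0054},{"offset":[-0.0057,0.0132,0.0430],"spin":-0.0054},{"offset":[0.0000,0.0000,0.0450],"spin":-0.0000},{"offset":[0.0000,0.0000,0.0450],"spin":-0.0000}]
0 [ 583.61979607 -132.09190853] [ 628.94925865 -160.19754262]
0.14 [ 577.90975467 -131.55409078] [ 635.91644494 -165.47919432]
0.5 [ 564.08896855 -126.60426757] [ 656.54034177 -174.16602025]
1 [ 549.57997012 -112.42483206] [ 687.45064009 -173.19664274]
1.5 [543.64510962 -93.02522233] [ 714.11223455 -157.52674753]
```

Emit:
{"name": "arm_command", "arguments": {
  "motion": [
    {"offset": [-0.0056, 0.0133, 0.043], "spin": -0.0054},
    {"offset": [-0.0056, 0.0133, 0.043], "spin": -0.0054},
    {"offset": [-0.0057, 0.0132, 0.043], "spin": -0.0054},
    {"offset": [0, 0, 0], "spin": 0}
  ],
  "jaw": 0.04,
  "newtons": 10
}}

```text
time_s: 4.8
ee_pos: [575.8, -130.7, 166.7]
ee_rot: [-179.6, -0.1, 88.6]
force: [0.2, -0.1, 0.2]
gripper_width: 54.1
gripper_force: 0.0
```

```bash
python3 - <<'E'
from fit import *
st=env.state();im,_=env.grab_frame('wrist');c=cam('wrist',st)
print('jaw2',cyl(c,im,'blue',(629,-160),6,57,98))
print('latch2',cyl(c,im,'red',(578,-131),6,57,98))
cv2.imwrite('pics/w2.png',im)
E
python3 plan.py 577.5 -131 80 88.6
```

```text
jaw2 None
latch2 (array([ 578.5, -130.8]), np.float64(0.74))
at [ 576.9 -130.9  169.3] [-1.7983e+02 -4.0000e-02  8.8590e+01] w 50.1 t 4.85
[{"offset":[-0.0001,0.0003,0.0446],"spin":-0.0001},{"offset":[-0.0001,0.0003,0.0446],"spin":-0.0001}]
```

View pics/w2.png

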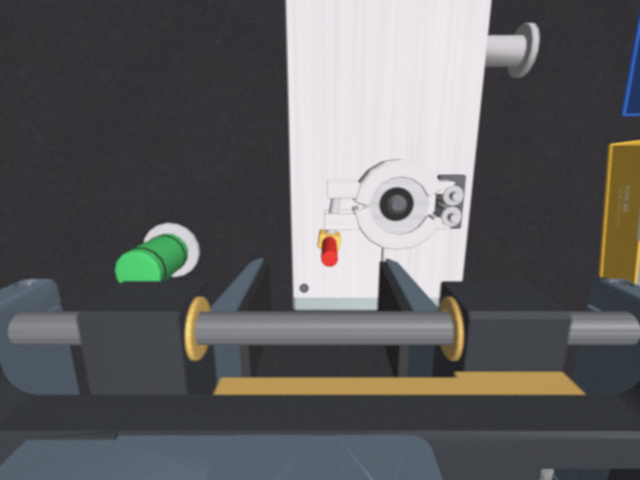

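The red peg at (330,248) lies between the fingers and the fit agrees at (578,-131). I'll descend and pinch.

Emit:
{"name": "arm_command", "arguments": {
  "motion": [
    {"offset": [0, 0.001, 0.0446], "spin": 0},
    {"offset": [0, 0, 0.0446], "spin": 0},
    {"offset": [0, 0, 0], "spin": 0}
  ]
}}

```text
time_s: 5.22
ee_pos: [577.1, -130.5, 80.4]
ee_rot: [-179.8, -0.0, 88.6]
force: [-0.1, 0.3, 0.9]
gripper_width: 40.0
gripper_force: 0.0
```

Emit:
{"name": "arm_command", "arguments": {
  "motion": [
    {"offset": [0, 0, 0], "spin": 0},
    {"offset": [0, 0, 0], "spin": 0},
    {"offset": [0, 0, 0], "spin": 0},
    {"offset": [0, 0, 0], "spin": 0}
  ],
  "jaw": 0
}}

```text
time_s: 5.72
ee_pos: [579.2, -131.3, 82.3]
ee_rot: [179.9, 0.0, 88.6]
force: [-1.0, -0.7, 6.0]
gripper_width: 11.7
gripper_force: 10.0
```

Run:
```python
from geo import *
plan([(*(latch(a)),80,88.6) for a in (.35,.6,.85,1.1,1.3,1.47)])
```

```text
at [ 579.2 -131.3   82.3] [1.7987e+02 4.0000e-02 8.8600e+01] w 11.7 t 5.725
[{"offset":[0.0018,-0.0096,0.0023],"spin":0.0000},{"offset":[0.0047,-0.0091,-0.0000],"spin":-0.0000},{"offset":[0.0068,-0.0077,-0.0000],"spin":-0.0000},{"offset":[0.0085,-0.0057,-0.0000],"spin":-0.0000},{"offset":[0.0076,-0.0030,-0.0000],"spin":-0.0000}]
[{"offset":[0.0068,-0.0013,-0.0000],"spin":-0.0000}]
```

Emit:
{"name": "arm_command", "arguments": {
  "motion": [
    {"offset": [0.0018, -0.009, 0], "spin": 0},
    {"offset": [0.0047, -0.0091, 0], "spin": 0},
    {"offset": [0.0068, -0.0077, 0], "spin": 0},
    {"offset": [0.0085, -0.0057, 0], "spin": 0},
    {"offset": [0.0076, -0.003, 0], "spin": 0}
  ]
}}

```text
time_s: 6.35
ee_pos: [545.9, -100.7, 81.7]
ee_rot: [179.8, 0.0, 88.6]
force: [5.2, -1.8, 4.8]
gripper_width: 11.6
gripper_force: 10.0
```

Emit:
{"name": "arm_command", "arguments": {
  "motion": [
    {"offset": [0.0068, -0.0013, 0], "spin": 0},
    {"offset": [0, 0, 0], "spin": 0},
    {"offset": [0, 0, 0], "spin": 0}
  ]
}}

```text
time_s: 6.72
ee_pos: [545.2, -93.6, 81.7]
ee_rot: [179.8, 0.0, 88.6]
force: [4.8, 0.1, 5.6]
gripper_width: 11.8
gripper_force: 10.0
```

Emit:
{"name": "arm_command", "arguments": {
  "motion": [
    {"offset": [0, 0, 0], "spin": 0},
    {"offset": [0, 0, 0], "spin": 0},
    {"offset": [0, 0, -0.05], "spin": 0},
    {"offset": [0, 0, -0.05], "spin": 0},
    {"offset": [0, 0, 0], "spin": 0}
  ],
  "jaw": 0.04
}}

```text
time_s: 7.35
ee_pos: [544.7, -94.2, 183.9]
ee_rot: [179.7, 0.1, 88.6]
force: [-0.1, 0.3, -1.0]
gripper_width: 39.7
gripper_force: 0.0
```

```bash
python3 - <<'E'
from fit import *
st=env.state();im,_=env.grab_frame('wrist');c=cam('wrist',st)
print('latch2',cyl(c,im,'red',(545,-95),6,57,98))
cv2.imwrite('pics/w3.png',im)
E
python3 plan.py  629.2 -160 180 88.6 629.2 -160 80 88.6
```

```text
latch2 (array([544.3, -87.7]), np.float64(0.84))
at [543.2 -93.9 181.5] [1.7997e+02 1.0000e-02 8.8600e+01] w 40.5 t 7.4
[{"offset":[-0.0320,0.0438,0.0008],"spin":0.0000},{"offset":[-0.0320,0.0438,0.0008],"spin":0.0000},{"offset":[0.0000,0.0000,0.0500],"spin":-0.0000},{"offset":[0.0000,0.0000,0.0500],"spin":-0.0000}]
```

Emit:
{"name": "arm_command", "arguments": {
  "motion": [
    {"offset": [-0.032, 0.0433, 0], "spin": 0},
    {"offset": [-0.032, 0.0433, 0], "spin": 0},
    {"offset": [0, 0, 0], "spin": 0},
    {"offset": [0, 0, 0.05], "spin": 0},
    {"offset": [0, 0, 0.05], "spin": 0}
  ]
}}

```text
time_s: 8.02
ee_pos: [626.4, -159.2, 78.2]
ee_rot: [-179.8, -0.1, 88.6]
force: [0.9, -0.1, -0.0]
gripper_width: 39.9
gripper_force: 0.0
```

Emit:
{"name": "arm_command", "arguments": {
  "motion": [
    {"offset": [0, 0, 0], "spin": 0},
    {"offset": [0, 0, 0], "spin": 0},
    {"offset": [0, 0, 0], "spin": 0},
    {"offset": [0, 0, 0], "spin": 0},
    {"offset": [0, 0, 0], "spin": 0}
  ],
  "jaw": 0,
  "newtons": 12
}}

```text
time_s: 8.65
ee_pos: [630.5, -159.8, 82.8]
ee_rot: [179.7, 0.0, 88.6]
force: [3.5, 3.6, 3.4]
gripper_width: 11.4
gripper_force: 12.0
```

Run:
```python
from geo import *
plan([(*(jaw(a)),81,88.6) for a in np.linspace(0,1.04,10)[1:]])
```

```text
at [ 630.5 -159.8   82.8] [179.71   0.    88.59] w 11.4 t 8.65
[{"offset":[-0.0048,0.0043,0.0018],"spin":-0.0002},{"offset":[-0.0036,0.0063,-0.0000],"spin":-0.0000},{"offset":[-0.0028,0.0066,-0.0000],"spin":-0.0000},{"offset":[-0.0021,0.0069,-0.0000],"spin":-0.0000},{"offset":[-0.0012,0.0071,-0.0000],"spin":-0.0000}]
[{"offset":[-0.0004,0.0072,-0.0000],"spin":-0.0000},{"offset":[0.0004,0.0072,-0.0000],"spin":-0.0000},{"offset":[0.0012,0.0071,-0.0000],"spin":-0.0000},{"offset":[0.0021,0.0069,-0.0000],"spin":-0.0000}]
```

Emit:
{"name": "arm_command", "arguments": {
  "motion": [
    {"offset": [-0.0048, 0.0055, 0], "spin": 0},
    {"offset": [-0.0036, 0.0063, 0], "spin": 0},
    {"offset": [-0.0028, 0.0066, 0], "spin": 0},
    {"offset": [-0.0021, 0.0069, 0], "spin": 0},
    {"offset": [-0.0012, 0.0071, 0], "spin": 0}
  ]
}}

```text
time_s: 9.28
ee_pos: [659.0, -176.1, 82.5]
ee_rot: [-179.8, 0.1, 88.6]
force: [-4.2, -1.3, 6.7]
gripper_width: 11.8
gripper_force: 12.0
```

Emit:
{"name": "arm_command", "arguments": {
  "motion": [
    {"offset": [-0.0004, 0.0072, 0], "spin": 0},
    {"offset": [0.0004, 0.0072, 0], "spin": 0},
    {"offset": [0.0012, 0.0071, 0], "spin": 0},
    {"offset": [0.0021, 0.0071, 0], "spin": 0},
    {"offset": [0, 0, 0], "spin": 0}
  ]
}}

```text
time_s: 9.9
ee_pos: [688.8, -174.0, 82.2]
ee_rot: [-180.0, 0.1, 88.6]
force: [-0.6, -1.4, 5.2]
gripper_width: 11.7
gripper_force: 12.0
```

Emit:
{"name": "arm_command", "arguments": {
  "motion": [
    {"offset": [0.001, 0.003, 0], "spin": 0},
    {"offset": [0, 0, 0], "spin": 0},
    {"offset": [0, 0, 0], "spin": 0}
  ]
}}

```text
time_s: 10.28
ee_pos: [691.5, -172.9, 82.2]
ee_rot: [-179.9, 0.1, 88.6]
force: [-1.7, -1.7, 4.3]
gripper_width: 11.5
gripper_force: 12.0
```

Emit:
{"name": "arm_command", "arguments": {
  "motion": [
    {"offset": [0, 0, 0], "spin": 0},
    {"offset": [0, 0, 0], "spin": 0},
    {"offset": [0, 0, -0.06], "spin": 0},
    {"offset": [0, 0, -0.06], "spin": 0},
    {"offset": [0, -0.04, -0.04], "spin": 0}
  ],
  "jaw": 0.04
}}

```text
time_s: 10.9
ee_pos: [654.1, -170.9, 243.0]
ee_rot: [179.8, 0.1, 88.6]
force: [-0.1, -1.3, 0.0]
gripper_width: 40.1
gripper_force: 0.0
```

```bash
python3 plan.py 520 -150 300 88.6
```

```text
at [ 654.1 -170.9  243. ] [1.7977e+02 6.0000e-02 8.8650e+01] w 40.1 t 10.9
[{"offset":[0.0059,-0.0448,-0.0190],"spin":0.0003},{"offset":[0.0059,-0.0448,-0.0190],"spin":0.0003},{"offset":[0.0059,-0.0448,-0.0190],"spin":0.0003}]
```

Emit:
{"name": "arm_command", "arguments": {
  "motion": [
    {"offset": [0.006, -0.0448, -0.019], "spin": 0},
    {"offset": [0.006, -0.0448, -0.019], "spin": 0},
    {"offset": [0.006, -0.0448, -0.019], "spin": 0},
    {"offset": [0, 0, 0], "spin": 0},
    {"offset": [0, 0, 0], "spin": 0}
  ],
  "jaw": 0.07
}}

```text
time_s: 11.52
ee_pos: [518.7, -149.6, 297.7]
ee_rot: [180.0, 0.0, 88.6]
force: [0.5, -0.4, -0.4]
gripper_width: 69.9
gripper_force: 0.0
```

```bash
python3 - <<'E'
from fit import *
st=env.state();im,_=env.grab_frame('wrist');c=cam('wrist',st)
print('cap',cyl(c,im,'green',(431,-150),18,6,66,40))
print('jaw2',cyl(c,im,'blue',(690,-172),6,57,98))
print('latch2',cyl(c,im,'red',(612,14),6,57,98,40))
cv2.imwrite('pics/w4.png',im)
E
python3 plan.py 431.5 -150 130 88.6
```

```text
cap (array([ 431.1, -149.8]), np.float64(0.85))
jaw2 (array([ 691.5, -172.4]), np.float64(0.81))
latch2 (array([607.5,  11.8]), np.float64(0.68))
at [ 519.  -149.6  297.1] [-1.7996e+02 -1.0000e-02  8.8600e+01] w 70.2 t 11.575
[{"offset":[-0.0006,-0.0219,0.0418],"spin":0.0000},{"offset":[-0.0006,-0.0219,0.0418],"spin":0.0000},{"offset":[-0.0006,-0.0219,0.0418],"spin":0.0000},{"offset":[-0.0006,-0.0219,0.0418],"spin":0.0000}]
```

View pics/w4.png

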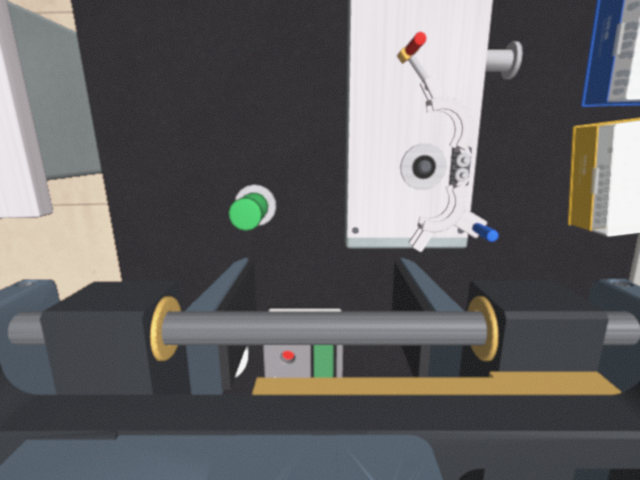

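The ring is fully open, with the red peg at (415,45) and the blue peg at (488,234). The port flange is free at (423,166) and the cap stands at (250,205). Next I'll pick up the cap and refine the port centre.

Emit:
{"name": "arm_command", "arguments": {
  "motion": [
    {"offset": [-0.0006, -0.0219, 0.0418], "spin": 0},
    {"offset": [-0.0006, -0.0219, 0.0418], "spin": 0},
    {"offset": [-0.0006, -0.0219, 0.0418], "spin": 0},
    {"offset": [-0.0006, -0.0219, 0.0418], "spin": 0},
    {"offset": [0, 0, 0], "spin": 0}
  ]
}}

```text
time_s: 12.2
ee_pos: [427.8, -148.8, 127.4]
ee_rot: [-179.5, -0.2, 88.6]
force: [0.9, 0.8, 0.2]
gripper_width: 70.1
gripper_force: 0.0
```

```bash
python3 - <<'E'
from fit import *
im=cv2.imread('pics/w4.png');g=cv2.cvtColor(im,6)
s=dict(ee_pos=np.array([519,-149.6,297.1]),ee_rot=np.array([180,0,88.6]))
c=cam('wrist',s)
blk=(g[152:185,407:440]<80).astype(np.uint8);n,l,st,ce=cv2.connectedComponentsWithStats(blk)
k=1+st[1:,4].argmax();p=ce[k]+[407,152];print(st[k],p,'nose z46',ray(c,p,46),'z50',ray(c,p,50))
C=cv2.HoughCircles(cv2.resize(g[130:205,385:465],None,fx=4,fy=4,interpolation=2),3,1,40,param1=100,param2=20,minRadius=70,maxRadius=110)
if C is not None:
    for q in C[0][:3]: print(q/4+[385,130,0],ray(c,q[:2]/4+[385,130],46))
st=env.state();im,_=env.grab_frame('wrist');c=cam('wrist',st)
print('cap',cyl(c,im,'green',(431,-150),18,6,66,40))
E
python3 plan.py 431.2 -150 40 88.6
```

```text
[  6   4  22  22 250] [422.924 166.98 ] nose z46 [ 630.5117617  -104.76169223   46.        ] z50 [ 629.43071348 -104.49645366   50.        ]
cap (array([ 431.4, -149.7]), np.float64(0.87))
at [ 431.1 -149.8  129.7] [-1.7986e+02 -5.0000e-02  8.8580e+01] w 69.8 t 12.25
[{"offset":[-0.0001,0.0001,0.0449],"spin":-0.0002},{"offset":[-0.0001,0.0001,0.0449],"spin":-0.0002}]
```

Emit:
{"name": "arm_command", "arguments": {
  "motion": [
    {"offset": [0, 0, 0.0449], "spin": 0},
    {"offset": [0, 0, 0.0449], "spin": 0},
    {"offset": [0, 0, 0], "spin": 0},
    {"offset": [0, 0, 0], "spin": 0}
  ]
}}

```text
time_s: 12.75
ee_pos: [433.6, -150.6, 42.7]
ee_rot: [179.8, 0.1, 88.6]
force: [0.3, -0.5, 0.7]
gripper_width: 70.3
gripper_force: 0.0
```

Emit:
{"name": "arm_command", "arguments": {
  "motion": [
    {"offset": [0, 0, 0], "spin": 0},
    {"offset": [0, 0, 0], "spin": 0},
    {"offset": [0, 0, 0], "spin": 0},
    {"offset": [0, 0, 0], "spin": 0},
    {"offset": [0, 0, 0], "spin": 0}
  ],
  "jaw": 0,
  "newtons": 25
}}

```text
time_s: 13.38
ee_pos: [431.0, -149.9, 41.2]
ee_rot: [180.0, 0.0, 88.6]
force: [-0.5, 0.5, 4.2]
gripper_width: 35.5
gripper_force: 25.0
```

```bash
python3 plan.py 431.2 -150 150 88.6 630.2 -104.5 150 88.6
```

```text
at [ 431.  -149.9   41.2] [1.7997e+02 2.0000e-02 8.8600e+01] w 35.5 t 13.375
[{"offset":[-0.0000,0.0001,-0.0544],"spin":-0.0000},{"offset":[-0.0000,0.0001,-0.0544],"spin":-0.0000},{"offset":[0.0126,0.0495,-0.0000],"spin":-0.0000},{"offset":[0.0126,0.0495,-0.0000],"spin":-0.0000},{"offset":[0.0126,0.0495,-0.0000],"spin":-0.0000}]
[{"offset":[0.0126,0.0495,-0.0000],"spin":-0.0000}]
```

Emit:
{"name": "arm_command", "arguments": {
  "motion": [
    {"offset": [0, 0, -0.0544], "spin": 0},
    {"offset": [0, 0, -0.0544], "spin": 0},
    {"offset": [0.0126, 0.0495, 0], "spin": 0},
    {"offset": [0.0126, 0.0495, 0], "spin": 0},
    {"offset": [0.0126, 0.0495, 0], "spin": 0}
  ]
}}

```text
time_s: 14.0
ee_pos: [581.0, -115.2, 149.1]
ee_rot: [-179.9, 0.0, 88.6]
force: [-0.0, -0.8, -2.6]
gripper_width: 35.7
gripper_force: 25.0
```

Emit:
{"name": "arm_command", "arguments": {
  "motion": [
    {"offset": [0.0126, 0.0495, 0], "spin": 0},
    {"offset": [0, 0, 0], "spin": 0},
    {"offset": [0, 0, 0], "spin": 0}
  ]
}}

```text
time_s: 14.38
ee_pos: [628.7, -104.1, 148.3]
ee_rot: [-179.8, -0.0, 88.6]
force: [-0.3, 0.1, -2.3]
gripper_width: 35.7
gripper_force: 25.0
```

```bash
python3 - <<'E'
from fit import *
for i in range(2):
    st=env.state();im,_=env.grab_frame('wrist');c=cam('wrist',st)
    z=st['ee_pos'][2]-40.5
    print(np.round(st['ee_pos'],2),'cap',cyl(c,im,'green',tuple(st['ee_pos'][:2]),18,z+6,z+66,30))
cv2.imwrite('pics/w5.png',im)
E
python3 plan.py 630.2 -104.5 105 88.6
```

```text
[ 628.73 -104.11  148.28] cap (array([629.1, -83.9]), np.float64(0.42))
[ 628.47 -104.32  148.73] cap (array([629.3, -83.5]), np.float64(0.42))
at [ 628.5 -104.5  149.1] [-179.88   -0.     88.57] w 35.4 t 14.475
[{"offset":[0.0001,0.0017,0.0441],"spin":-0.0006}]
```

View pics/w5.png

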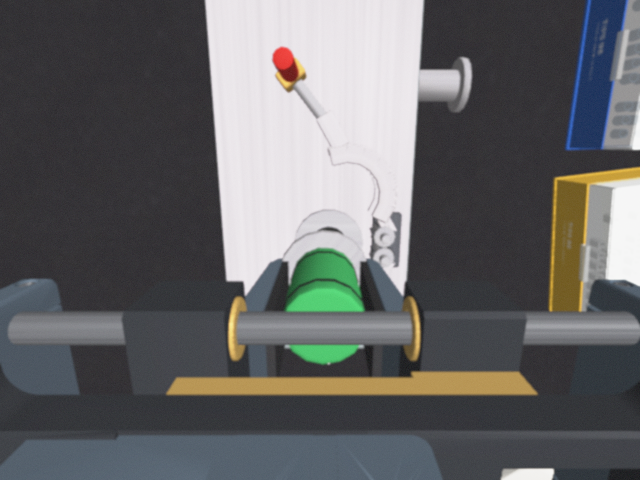

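The cap is gripped at (326,300) and lines up with the port flange at (329,225). Lowering.

Emit:
{"name": "arm_command", "arguments": {
  "motion": [
    {"offset": [0, 0.0018, 0.028], "spin": 0},
    {"offset": [0, 0, 0.028], "spin": 0},
    {"offset": [0, 0, 0], "spin": 0},
    {"offset": [0, 0, 0], "spin": 0}
  ]
}}

```text
time_s: 14.98
ee_pos: [631.9, -104.7, 94.9]
ee_rot: [179.9, 0.0, 88.6]
force: [0.1, -0.8, -2.7]
gripper_width: 35.4
gripper_force: 25.0
```

Emit:
{"name": "arm_command", "arguments": {
  "motion": [
    {"offset": [0, 0, 0.002], "spin": 0},
    {"offset": [0, 0, 0.002], "spin": 0},
    {"offset": [0, 0, 0.002], "spin": 0},
    {"offset": [0, 0, 0], "spin": 0},
    {"offset": [0, 0, 0], "spin": 0}
  ]
}}

```text
time_s: 15.6
ee_pos: [631.8, -104.3, 87.6]
ee_rot: [-180.0, 0.0, 88.6]
force: [-0.2, -1.1, -1.8]
gripper_width: 35.9
gripper_force: 25.0
```

Emit:
{"name": "arm_command", "arguments": {
  "motion": [
    {"offset": [0, 0, 0.001], "spin": 0},
    {"offset": [0, 0, 0.001], "spin": 0},
    {"offset": [0, 0, 0], "spin": 0}
  ]
}}

```text
time_s: 15.98
ee_pos: [631.9, -104.3, 87.2]
ee_rot: [179.9, 0.0, 88.6]
force: [-1.4, 0.7, 7.0]
gripper_width: 35.8
gripper_force: 25.0
```

Emit:
{"name": "arm_command", "arguments": {
  "motion": [
    {"offset": [0, -0.001, -0.0005], "spin": 0},
    {"offset": [0, 0, 0], "spin": 0},
    {"offset": [0, 0, 0], "spin": 0}
  ]
}}

```text
time_s: 16.35
ee_pos: [631.8, -104.4, 87.2]
ee_rot: [179.8, 0.0, 88.6]
force: [0.9, 0.9, 5.9]
gripper_width: 35.6
gripper_force: 25.0
```

Emit:
{"name": "arm_command", "arguments": {
  "motion": [
    {"offset": [0, 0, 0], "spin": 0},
    {"offset": [0, 0, 0], "spin": 0},
    {"offset": [0, 0, 0], "spin": 0},
    {"offset": [0, 0, -0.04], "spin": 0},
    {"offset": [0, 0, -0.04], "spin": 0}
  ],
  "jaw": 0.06
}}

```text
time_s: 16.98
ee_pos: [630.3, -104.3, 166.3]
ee_rot: [-179.9, -0.0, 88.6]
force: [0.3, -0.1, -0.0]
gripper_width: 60.1
gripper_force: 0.0
```

```bash
python3 plan.py 560 -110 290 88.6
```

```text
at [ 630.3 -104.3  166.3] [-1.7989e+02 -1.0000e-02  8.8590e+01] w 60.1 t 16.975
[{"offset":[-0.0025,-0.0234,-0.0412],"spin":-0.0000},{"offset":[-0.0025,-0.0234,-0.0412],"spin":-0.0000},{"offset":[-0.0025,-0.0234,-0.0412],"spin":-0.0000}]
```

```bash
python3 plan.py 690.5 -172.5 210 88.6
```

```text
at [ 630.3 -104.3  166.3] [-1.7989e+02 -1.0000e-02  8.8590e+01] w 60.1 t 16.975
[{"offset":[-0.0334,0.0309,-0.0219],"spin":-0.0001},{"offset":[-0.0334,0.0309,-0.0219],"spin":-0.0001}]
```

Emit:
{"name": "arm_command", "arguments": {
  "motion": [
    {"offset": [-0.0334, 0.0309, -0.0219], "spin": 0},
    {"offset": [-0.0334, 0.0309, -0.0219], "spin": 0},
    {"offset": [0, 0, 0], "spin": 0},
    {"offset": [0, 0, 0], "spin": 0}
  ],
  "jaw": 0.04,
  "newtons": 12
}}

```text
time_s: 17.48
ee_pos: [690.0, -172.2, 208.8]
ee_rot: [-179.9, -0.1, 88.6]
force: [0.4, 0.3, -0.2]
gripper_width: 40.1
gripper_force: 0.0
```

```bash
python3 - <<'E'
from fit import *
st=env.state();im,_=env.grab_frame('wrist');c=cam('wrist',st)
print('cap',cyl(c,im,'green',(630,-104),18,52,112,40))
print('jaw2',cyl(c,im,'blue',(690,-172),6,57,98))
print('latch2',cyl(c,im,'red',(608,12),6,57,98,40))
cv2.imwrite('pics/w6.png',im[0:360,200:])
E
python3 plan.py 691 -172.5 81 88.6
```

```text
cap (array([ 633.4, -105.1]), np.float64(0.84))
jaw2 (array([ 691.9, -172.2]), np.float64(0.8))
latch2 None
at [ 689.8 -171.8  208.7] [-1.7984e+02 -6.0000e-02  8.8610e+01] w 39.9 t 17.525
[{"offset":[-0.0002,0.0004,0.0426],"spin":0.0001},{"offset":[-0.0002,0.0004,0.0426],"spin":0.0001},{"offset":[-0.0002,0.0004,0.0426],"spin":0.0001}]
```

View pics/w6.png

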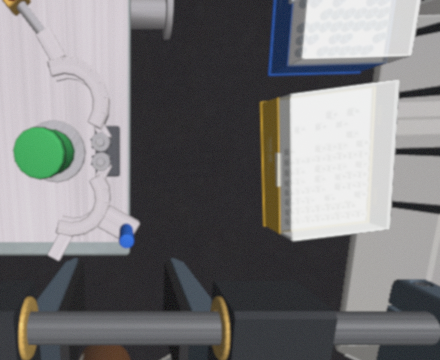

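The cap sits upright on the port at (crop 45,152), and the ring is open with its blue peg at (127,237). Now I'll close the ring.

Emit:
{"name": "arm_command", "arguments": {
  "motion": [
    {"offset": [0, 0.0005, 0.0426], "spin": 0},
    {"offset": [0, 0, 0.0426], "spin": 0},
    {"offset": [0, 0, 0.0426], "spin": 0},
    {"offset": [0, 0, 0], "spin": 0},
    {"offset": [0, 0, 0], "spin": 0}
  ]
}}

```text
time_s: 18.15
ee_pos: [692.0, -172.2, 83.7]
ee_rot: [179.9, 0.0, 88.6]
force: [-0.4, 0.1, 0.4]
gripper_width: 40.1
gripper_force: 0.0
```

Emit:
{"name": "arm_command", "arguments": {
  "motion": [
    {"offset": [0, 0, 0], "spin": 0},
    {"offset": [0, 0, 0], "spin": 0},
    {"offset": [0, 0, 0], "spin": 0},
    {"offset": [0, 0, 0], "spin": 0}
  ],
  "jaw": 0
}}

```text
time_s: 18.65
ee_pos: [691.6, -172.7, 83.0]
ee_rot: [179.9, 0.0, 88.6]
force: [-0.6, 0.5, 3.7]
gripper_width: 11.6
gripper_force: 12.0
```

Run:
```python
from geo import *
plan([(*(jaw(a)),81,88.6) for a in np.linspace(1.05,-.01,11)[1:]])
```

```text
at [ 691.6 -172.7   83. ] [1.7995e+02 2.0000e-02 8.8590e+01] w 11.6 t 18.65
[{"offset":[-0.0016,-0.0075,0.0020],"spin":-0.0001},{"offset":[-0.0013,-0.0065,-0.0000],"spin":-0.0000},{"offset":[-0.0006,-0.0066,-0.0000],"spin":-0.0000},{"offset":[0.0001,-0.0066,-0.0000],"spin":-0.0000},{"offset":[0.0008,-0.0066,-0.0000],"spin":-0.0000}]
[{"offset":[0.0015,-0.0064,-0.0000],"spin":-0.0000},{"offset":[0.0022,-0.0063,-0.0000],"spin":-0.0000},{"offset":[0.0028,-0.0060,-0.0000],"spin":-0.0000},{"offset":[0.0034,-0.0057,-0.0000],"spin":-0.0000},{"offset":[0.0040,-0.0053,-0.0000],"spin":-0.0000}]
```

Emit:
{"name": "arm_command", "arguments": {
  "motion": [
    {"offset": [-0.0016, -0.0072, 0], "spin": 0},
    {"offset": [-0.0013, -0.0065, 0], "spin": 0},
    {"offset": [-0.0006, -0.0066, 0], "spin": 0},
    {"offset": [0.0001, -0.0066, 0], "spin": 0},
    {"offset": [0.0008, -0.0066, 0], "spin": 0}
  ]
}}

```text
time_s: 19.27
ee_pos: [658.5, -175.4, 82.9]
ee_rot: [179.8, 0.1, 88.6]
force: [3.6, -2.4, 2.2]
gripper_width: 11.9
gripper_force: 12.0
```

Emit:
{"name": "arm_command", "arguments": {
  "motion": [
    {"offset": [0.0015, -0.0064, 0], "spin": 0},
    {"offset": [0.0022, -0.0063, 0], "spin": 0},
    {"offset": [0.0028, -0.006, 0], "spin": 0},
    {"offset": [0.0034, -0.0057, 0], "spin": 0},
    {"offset": [0.004, -0.0053, 0], "spin": 0}
  ]
}}

```text
time_s: 19.9
ee_pos: [630.0, -160.5, 82.5]
ee_rot: [179.7, 0.2, 88.6]
force: [12.2, -10.1, -4.0]
gripper_width: 11.5
gripper_force: 12.0
```

Emit:
{"name": "arm_command", "arguments": {
  "motion": [
    {"offset": [0, 0, 0], "spin": 0},
    {"offset": [0, 0, 0], "spin": 0}
  ]
}}

```text
time_s: 20.15
ee_pos: [630.0, -160.7, 82.4]
ee_rot: [179.8, 0.1, 88.6]
force: [6.3, -4.7, 2.6]
gripper_width: 11.4
gripper_force: 12.0
```

Emit:
{"name": "arm_command", "arguments": {
  "motion": [
    {"offset": [0.0012, -0.0015, 0], "spin": 0},
    {"offset": [0, 0, 0], "spin": 0},
    {"offset": [0, 0, 0], "spin": 0}
  ]
}}

```text
time_s: 20.52
ee_pos: [630.0, -160.6, 82.5]
ee_rot: [179.6, 0.2, 88.6]
force: [10.5, -8.2, -0.2]
gripper_width: 11.7
gripper_force: 12.0
```

Emit:
{"name": "arm_command", "arguments": {
  "motion": [
    {"offset": [0, 0, 0], "spin": 0},
    {"offset": [0, 0, 0], "spin": 0},
    {"offset": [0, 0, -0.05], "spin": 0},
    {"offset": [0, 0, -0.05], "spin": 0},
    {"offset": [0, 0, 0], "spin": 0}
  ],
  "jaw": 0.04
}}

```text
time_s: 21.15
ee_pos: [627.6, -158.2, 185.7]
ee_rot: [179.7, 0.0, 88.6]
force: [-0.1, 0.2, -1.0]
gripper_width: 39.8
gripper_force: 0.0
```

```bash
python3 plan.py 544.5 -93 200 88.6
```

```text
at [ 627.6 -158.2  185.7] [1.7975e+02 4.0000e-02 8.8620e+01] w 39.8 t 21.15
[{"offset":[0.0316,-0.0423,-0.0071],"spin":0.0002},{"offset":[0.0316,-0.0423,-0.0071],"spin":0.0002}]
```

Emit:
{"name": "arm_command", "arguments": {
  "motion": [
    {"offset": [0.0316, -0.0423, -0.0071], "spin": 0},
    {"offset": [0.0316, -0.0423, -0.0071], "spin": 0},
    {"offset": [0, 0, 0], "spin": 0},
    {"offset": [0, 0, 0], "spin": 0}
  ]
}}

```text
time_s: 21.65
ee_pos: [543.3, -93.0, 195.4]
ee_rot: [-179.9, -0.0, 88.6]
force: [0.3, -0.7, 0.2]
gripper_width: 40.1
gripper_force: 0.0
```

```bash
python3 - <<'E'
from fit import *
st=env.state();im,_=env.grab_frame('wrist');c=cam('wrist',st)
print('cap',cyl(c,im,'green',(630,-104),18,52,112,40))
print('jaw2',cyl(c,im,'blue',(629,-160),6,57,98))
print('latch2',cyl(c,im,'red',(544,-93),6,57,98,30))
cv2.imwrite('pics/w7.png',im[100:400,200:600])
E
python3 plan.py 544.5 -93 81 88.6
```

```text
cap (array([ 629.6, -103.6]), np.float64(0.76))
jaw2 None
latch2 (array([544.6, -96.7]), np.float64(0.85))
at [543.9 -93.4 195.4] [-1.799e+02 -1.000e-02  8.860e+01] w 40.2 t 21.7
[{"offset":[0.0002,0.0003,0.0572],"spin":-0.0000},{"offset":[0.0002,0.0003,0.0572],"spin":-0.0000}]
```

View pics/w7.png

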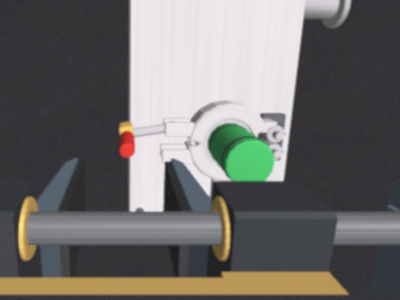

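The ring is shut round the cap (crop 235,150). The bolt is open with its red peg at (126,143). Now I'll swing the bolt home.

Emit:
{"name": "arm_command", "arguments": {
  "motion": [
    {"offset": [-0.001, 0.0005, 0.0572], "spin": 0},
    {"offset": [-0.001, 0, 0.0572], "spin": 0},
    {"offset": [0, 0, 0], "spin": 0},
    {"offset": [0, 0, 0], "spin": 0}
  ]
}}

```text
time_s: 22.2
ee_pos: [546.1, -95.9, 83.1]
ee_rot: [179.9, 0.0, 88.6]
force: [0.5, 0.1, 1.1]
gripper_width: 39.8
gripper_force: 0.0
```

Emit:
{"name": "arm_command", "arguments": {
  "motion": [
    {"offset": [0, 0, 0], "spin": 0},
    {"offset": [0, 0, 0], "spin": 0},
    {"offset": [0, 0, 0], "spin": 0},
    {"offset": [0, 0, 0], "spin": 0}
  ],
  "jaw": 0
}}

```text
time_s: 22.7
ee_pos: [545.1, -95.4, 82.8]
ee_rot: [179.9, 0.0, 88.6]
force: [0.6, 0.1, 3.4]
gripper_width: 11.3
gripper_force: 12.0
```

Run:
```python
from geo import *
plan([(*(latch(a)),81,88.6) for a in (1.25,1.1,.95,.8,.65,.5,.35,.22,.1,-.02)])
```

```text
at [545.1 -95.4  82.8] [1.7988e+02 2.0000e-02 8.8600e+01] w 11.3 t 22.7
[{"offset":[-0.0077,0.0005,0.0018],"spin":-0.0001},{"offset":[-0.0057,0.0024,-0.0000],"spin":-0.0000},{"offset":[-0.0053,0.0032,-0.0000],"spin":-0.0000},{"offset":[-0.0047,0.0039,-0.0000],"spin":-0.0000},{"offset":[-0.0041,0.0046,-0.0000],"spin":-0.0000}]
[{"offset":[-0.0033,0.0052,-0.0000],"spin":-0.0000},{"offset":[-0.0025,0.0056,-0.0000],"spin":-0.0000},{"offset":[-0.0015,0.0051,-0.0000],"spin":-0.0000},{"offset":[-0.0008,0.0049,-0.0000],"spin":-0.0000},{"offset":[-0.0002,0.0049,-0.0000],"spin":-0.0000}]
```

Emit:
{"name": "arm_command", "arguments": {
  "motion": [
    {"offset": [-0.0075, 0.001, 0], "spin": 0},
    {"offset": [-0.0057, 0.0024, 0], "spin": 0},
    {"offset": [-0.0053, 0.0032, 0], "spin": 0},
    {"offset": [-0.0047, 0.0039, 0], "spin": 0},
    {"offset": [-0.0041, 0.0046, 0], "spin": 0}
  ]
}}

```text
time_s: 23.32
ee_pos: [557.7, -123.9, 82.5]
ee_rot: [-179.8, 0.1, 88.6]
force: [-5.1, -0.4, 8.9]
gripper_width: 11.6
gripper_force: 12.0
```

Emit:
{"name": "arm_command", "arguments": {
  "motion": [
    {"offset": [-0.0033, 0.0052, 0], "spin": 0},
    {"offset": [-0.0025, 0.0056, 0], "spin": 0},
    {"offset": [-0.0015, 0.0051, 0], "spin": 0},
    {"offset": [-0.0008, 0.0049, 0], "spin": 0},
    {"offset": [-0.0002, 0.0049, 0], "spin": 0}
  ]
}}

```text
time_s: 23.95
ee_pos: [583.1, -133.3, 82.1]
ee_rot: [-179.8, 0.1, 88.6]
force: [-2.5, -0.8, 6.4]
gripper_width: 11.7
gripper_force: 12.0
```

Emit:
{"name": "arm_command", "arguments": {
  "motion": [
    {"offset": [0, 0.001, 0], "spin": 0},
    {"offset": [0, 0, 0], "spin": 0},
    {"offset": [0, 0, 0], "spin": 0}
  ]
}}

```text
time_s: 24.32
ee_pos: [584.0, -133.4, 82.1]
ee_rot: [-179.8, 0.1, 88.6]
force: [-3.1, -1.2, 6.5]
gripper_width: 11.6
gripper_force: 12.0
```

Emit:
{"name": "arm_command", "arguments": {
  "motion": [
    {"offset": [0.0005, 0.0015, 0], "spin": 0},
    {"offset": [0, 0, 0], "spin": 0},
    {"offset": [0, 0.0015, 0], "spin": 0},
    {"offset": [0, 0, 0], "spin": 0}
  ]
}}

```text
time_s: 24.82
ee_pos: [584.3, -133.3, 82.0]
ee_rot: [-179.5, 0.1, 88.7]
force: [-8.8, -3.5, 9.7]
gripper_width: 11.6
gripper_force: 12.0
```

Emit:
{"name": "arm_command", "arguments": {
  "motion": [
    {"offset": [0, -0.002, 0], "spin": 0},
    {"offset": [0, 0, 0], "spin": 0},
    {"offset": [0, 0, -0.05], "spin": 0},
    {"offset": [0, 0, -0.06], "spin": 0},
    {"offset": [0, -0.02, -0.06], "spin": 0}
  ],
  "jaw": 0.05
}}

```text
time_s: 25.45
ee_pos: [567.4, -131.1, 252.4]
ee_rot: [180.0, 0.0, 88.6]
force: [0.4, -0.4, -0.2]
gripper_width: 49.7
gripper_force: 0.0
```

Emit:
{"name": "arm_command", "arguments": {
  "motion": [
    {"offset": [0, -0.02, -0.02], "spin": 0},
    {"offset": [0, 0, 0], "spin": 0},
    {"offset": [0, 0, 0], "spin": 0}
  ]
}}

```text
time_s: 25.82
ee_pos: [546.7, -130.4, 269.6]
ee_rot: [-179.9, -0.0, 88.6]
force: [0.7, -0.2, -0.0]
gripper_width: 49.8
gripper_force: 0.0
```

```bash
python3 - <<'E'
from fit import *
st=env.state();im,_=env.grab_frame('wrist');c=cam('wrist',st)
print('cap',cyl(c,im,'green',(630,-104),18,52,112,40))
print('jaw2',cyl(c,im,'blue',(629,-160),6,57,98))
print('latch2',cyl(c,im,'red',(583,-132),6,57,98,20))
for r in env.pinpoint('wrist','button_hole'): print(r['score'],ray(c,r['location'],50))
cv2.imwrite('pics/w8.png',im)
E
python3 plan.py 470 150 320 88.6 500 270 320 88.6
```

```text
cap (array([ 629.6, -103.7]), np.float64(0.78))
jaw2 (array([ 629.2, -160.3]), np.float64(0.64))
latch2 (array([ 582.8, -129. ]), np.float64(0.66))
0.87 [ 465.50651181 -340.52085022   50.        ]
0.18 [ 586.98811139 -144.06792819   50.        ]
at [ 546.7 -130.4  269.2] [-1.7982e+02 -4.0000e-02  8.8600e+01] w 49.6 t 25.925
[{"offset":[0.0557,-0.0167,-0.0102],"spin":0.0000},{"offset":[0.0557,-0.0167,-0.0102],"spin":0.0000},{"offset":[0.0557,-0.0167,-0.0102],"spin":0.0000},{"offset":[0.0557,-0.0167,-0.0102],"spin":0.0000},{"offset":[0.0557,-0.0167,-0.0102],"spin":0.0000}]
[{"offset":[0.0402,0.0090,-0.0000],"spin":-0.0000},{"offset":[0.0402,0.0090,-0.0000],"spin":-0.0000},{"offset":[0.0402,0.0090,-0.0000],"spin":-0.0000}]
```

View pics/w8.png

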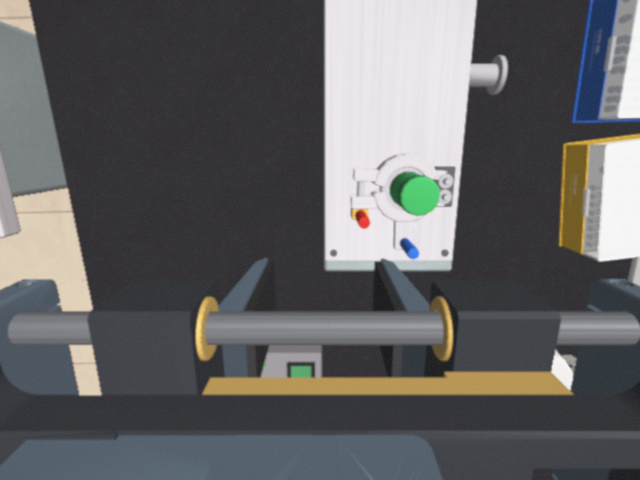

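The cap is clamped at (415,190), the red peg is in the fork at (361,217), and the blue peg is shut at (410,247). On to the stylus.

Emit:
{"name": "arm_command", "arguments": {
  "motion": [
    {"offset": [0.0557, -0.0167, -0.0102], "spin": -0.005},
    {"offset": [0.0557, -0.0167, -0.0102], "spin": -0.005},
    {"offset": [0.0557, -0.0167, -0.0102], "spin": -0.005},
    {"offset": [0.0557, -0.0167, -0.0102], "spin": -0.005},
    {"offset": [0.0557, -0.0167, -0.0102], "spin": -0.004}
  ]
}}

```text
time_s: 26.55
ee_pos: [466.8, 151.1, 321.1]
ee_rot: [-179.9, 0.0, 90.0]
force: [0.1, 1.0, 0.1]
gripper_width: 49.9
gripper_force: 0.0
```

Emit:
{"name": "arm_command", "arguments": {
  "motion": [
    {"offset": [0.04, 0.01, 0], "spin": 0},
    {"offset": [0.04, 0.01, 0], "spin": 0},
    {"offset": [0.04, 0.01, 0], "spin": 0},
    {"offset": [0, 0, 0], "spin": 0},
    {"offset": [0, 0, 0], "spin": 0}
  ]
}}

```text
time_s: 27.18
ee_pos: [497.1, 268.9, 320.9]
ee_rot: [-179.9, 0.1, 90.0]
force: [0.2, -0.9, 0.0]
gripper_width: 50.2
gripper_force: 0.0
```

Run:
```python
from fit import *
st=env.state();im,_=env.grab_frame('wrist');c=cam('wrist',st)
print(st['ee_pos'],st['ee_rot'])
print('sty',cyl(c,im,'yellow',(540,345),8.5,56,129,40))
for t,z in(('stand',0),('stylus',4)):
  for r in env.pinpoint('wrist',t): print(t,round(r['score'],2),r['location'],ray(c,r['location'],z))
cv2.imwrite('pics/w9.png',im)
```

```text
[497.13087943 268.85141609 320.86474433] [-1.79871521e+02  1.07610192e-01  8.99888334e+01]
sty (array([537.2, 339.9]), np.float64(0.88))
stand 0.88 [353.1, 141.8] [533.72045359 343.38753249   0.        ]
stand 0.83 [347.9, 48.0] [5.25132034e+02 4.52518084e+02 5.68434189e-14]
stand 0.63 [264.7, 151.0] [419.61519566 331.89723057   0.        ]
stylus 0.86 [355.1, 145.4] [536.06154127 338.93239801   4.        ]
```

View pics/w9.png

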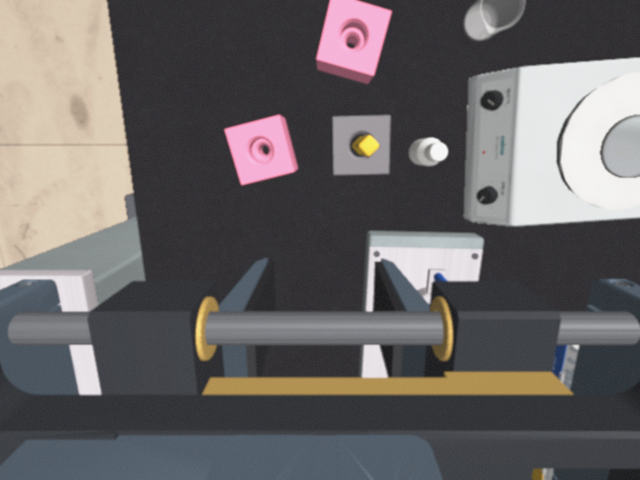

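The stylus at (366,146) is in the grey stand at (361,145). Pink look-alikes are at (262,150) and (354,37), and the dropper bottle is at (430,150). I'll enlarge to confirm and get the handle's yaw.

Run:
```python
import cv2
im=cv2.imread('pics/w9.png')
cv2.imwrite('pics/c9.png',cv2.resize(im[105:185,325:405],None,fx=7,fy=7,interpolation=2))
```

```text
(no output)
```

View pics/c9.png

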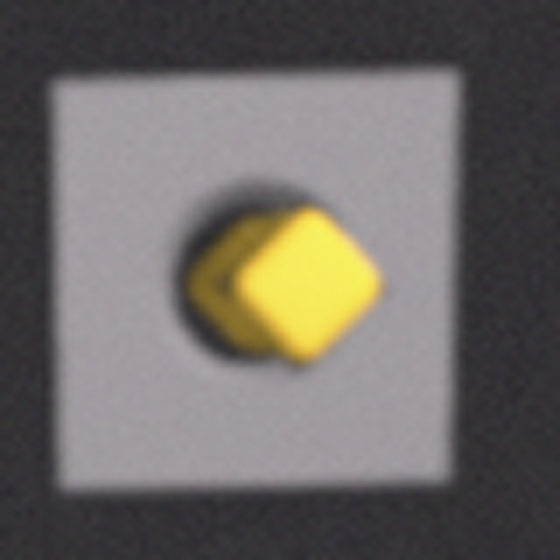

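The handle is turned about 45° to the stand (corners left (233,285), top (310,207)), so I'll grip at tool yaw 45°.

```bash
python3 - <<'E'
from h import *
c=cam('wrist',dict(ee_pos=np.array([499,269.5,320.5]),ee_rot=np.array([180,0,90])))
print('top',ray(c,(369,145.7),129),'hole',ray(c,(362.9,143.9),56))
print('standtop',ray(c,(325+(52+458)/14-.5,105+(75+490)/14-.5),56))
E
python3 look.py top,scene stand,stylus
python3 plan.py 536.5 340 210 45
```

```text
top [541.1008018 340.2336036 129.       ] hole [543.03107685 341.96570343  56.        ]
standtop [540.82111555 340.91458179  56.        ]
top stand 0.56 [236.4 263.8] [416.4 328.    0. ]
scene stand 0.96 [173.1 321.3] [522.  453.9   0. ]
scene stand 0.69 [236.5 333.6] [423.  333.1   0. ]
scene stand 0.66 [217.2 296.3] [543.6 337.6   0. ]
scene stylus 0.81 [215.8 297.2] [539.6 342.    4. ]
27.625
at [497.2 268.8 322.4] [179.98  -0.    89.94] w 50.0 t 27.625
[{"offset":[0.0142,0.0078,0.0225],"spin":0.1569},{"offset":[0.0153,0.0055,0.0225],"spin":0.1569},{"offset":[0.0160,0.0031,0.0225],"spin":0.1569},{"offset":[0.0163,0.0005,0.0225],"spin":0.1569},{"offset":[0.0161,-0.0020,0.0225],"spin":0.1569}]
```

Emit:
{"name": "arm_command", "arguments": {
  "motion": [
    {"offset": [0.0145, 0.0085, 0.0225], "spin": 0.157},
    {"offset": [0.0155, 0.006, 0.0225], "spin": 0.157},
    {"offset": [0.0163, 0.0035, 0.0225], "spin": 0.157},
    {"offset": [0.0163, 0.001, 0.0225], "spin": 0.157},
    {"offset": [0.0163, -0.0015, 0.0225], "spin": 0.157}
  ]
}}

```text
time_s: 28.25
ee_pos: [539.4, 341.0, 209.1]
ee_rot: [180.0, -0.0, 44.7]
force: [0.2, 0.9, 0.3]
gripper_width: 49.9
gripper_force: 0.0
```

Emit:
{"name": "arm_command", "arguments": {
  "motion": [
    {"offset": [0, 0, 0], "spin": 0},
    {"offset": [0, 0, 0], "spin": 0}
  ]
}}

```text
time_s: 28.5
ee_pos: [539.2, 340.4, 210.6]
ee_rot: [180.0, -0.0, 45.1]
force: [-0.4, 0.1, -0.1]
gripper_width: 50.0
gripper_force: 0.0
```

```bash
python3 - <<'E'
from fit import *
st=env.state();im,_=env.grab_frame('wrist');c=cam('wrist',st)
print(st['ee_pos'],st['ee_rot'])
m=mask(im,'yellow');m[:, :120]=0;m[330:]=0
n,l,s,ce=cv2.connectedComponentsWithStats(m);k=1+s[1:,4].argmax();print(s[k],ce[k])
r=cv2.minAreaRect(np.argwhere(l==k)[:,::-1].astype(np.float32));print(r)
print('sty',cyl(c,im,'yellow',(539,340),8.5,56,129,40))
cv2.imwrite('pics/w10.png',im)
E
python3 plan.py 539.2 340 97 45
```

```text
[539.24461916 340.35801147 210.61372853] [ 1.79972683e+02 -3.93168332e-02  4.51158172e+01]
[313 216  22  47 940] [323.82340426 239.90319149]
((323.5, 239.0), (46.0, 21.0), 90.0)
sty (array([539.6, 340.5]), np.float64(0.86))
at [539.3 340.4 211.1] [ 1.7996e+02 -9.0000e-02  4.5080e+01] w 50.0 t 28.55
[{"offset":[-0.0002,0.0001,0.0570],"spin":0.0007},{"offset":[-0.0002,0.0001,0.0570],"spin":0.0007}]
```

View pics/w10.png

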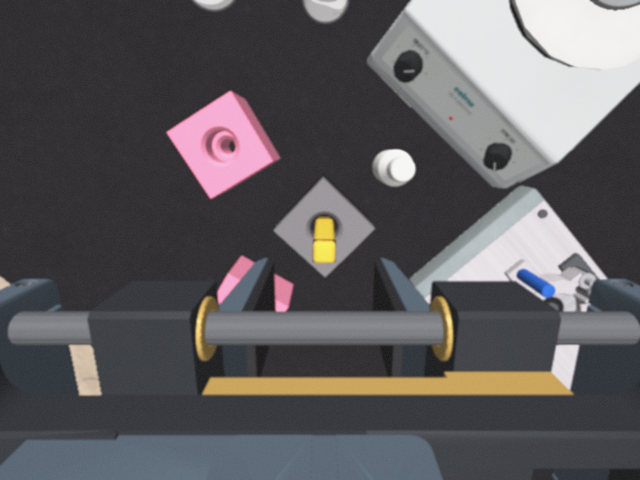

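The stylus at (324,240) is centred between the fingers with its sides square to the pads. Descend and grip.

Emit:
{"name": "arm_command", "arguments": {
  "motion": [
    {"offset": [0, 0, 0.057], "spin": 0},
    {"offset": [0, 0, 0.057], "spin": 0},
    {"offset": [0, 0, 0], "spin": 0},
    {"offset": [0, 0, 0], "spin": 0}
  ]
}}

```text
time_s: 29.05
ee_pos: [540.7, 341.4, 98.6]
ee_rot: [179.9, -0.3, 45.0]
force: [0.1, 0.6, 1.2]
gripper_width: 49.5
gripper_force: 0.0
```

Emit:
{"name": "arm_command", "arguments": {
  "motion": [
    {"offset": [0, 0, 0], "spin": 0},
    {"offset": [0, 0, 0], "spin": 0},
    {"offset": [0, 0, 0], "spin": 0},
    {"offset": [0, 0, 0], "spin": 0},
    {"offset": [0, 0, 0], "spin": 0}
  ],
  "jaw": 0,
  "newtons": 30
}}

```text
time_s: 29.68
ee_pos: [539.3, 340.7, 96.2]
ee_rot: [180.0, -0.0, 45.0]
force: [-0.4, -0.0, 3.8]
gripper_width: 16.0
gripper_force: 30.0
```

```bash
python3 plan.py 539.2 340 250 45 ; python3 plan.py 539.2 340 250 45 465 160 260 66 400 -120 260 90 440 -250 260 90
```

```text
at [539.3 340.7  96.2] [ 1.7999e+02 -3.0000e-02  4.5000e+01] w 16.0 t 29.675
[{"offset":[-0.0002,0.0002,-0.0513],"spin":-0.0000},{"offset":[-0.0002,0.0002,-0.0513],"spin":-0.0000},{"offset":[-0.0002,0.0002,-0.0513],"spin":-0.0000}]
at [539.3 340.7  96.2] [ 1.7999e+02 -3.0000e-02  4.5000e+01] w 16.0 t 29.675
[{"offset":[-0.0002,0.0002,-0.0513],"spin":-0.0000},{"offset":[-0.0002,0.0002,-0.0513],"spin":-0.0000},{"offset":[-0.0002,0.0002,-0.0513],"spin":-0.0000},{"offset":[-0.0449,0.0187,-0.0025],"spin":-0.0916},{"offset":[-0.0465,0.0145,-0.0025],"spin":-0.0916}]
[{"offset":[-0.0476,0.0102,-0.0025],"spin":-0.0916},{"offset":[-0.0483,0.0058,-0.0025],"spin":-0.0916},{"offset":[-0.0564,0.0109,-0.0000],"spin":-0.0838},{"offset":[-0.0572,0.0061,-0.0000],"spin":-0.0838},{"offset":[-0.0575,0.0013,-0.0000],"spin":-0.0838}]
[{"offset":[-0.0574,-0.0035,-0.0000],"spin":-0.0838},{"offset":[-0.0569,-0.0083,-0.0000],"spin":-0.0838},{"offset":[-0.0433,0.0133,-0.0000],"spin":-0.0000},{"offset":[-0.0433,0.0133,-0.0000],"spin":-0.0000},{"offset":[-0.0433,0.0133,-0.0000],"spin":-0.0000}]
```

Emit:
{"name": "arm_command", "arguments": {
  "motion": [
    {"offset": [0, 0, -0.0513], "spin": 0},
    {"offset": [0, 0, -0.0513], "spin": 0},
    {"offset": [0, 0, -0.0513], "spin": 0},
    {"offset": [-0.0449, 0.0187, -0.0025], "spin": -0.0916},
    {"offset": [-0.0465, 0.0145, -0.0025], "spin": -0.0916}
  ]
}}

```text
time_s: 30.3
ee_pos: [501.6, 249.9, 254.8]
ee_rot: [180.0, -0.0, 55.7]
force: [-0.5, -0.2, -0.8]
gripper_width: 15.9
gripper_force: 30.0
```

Emit:
{"name": "arm_command", "arguments": {
  "motion": [
    {"offset": [-0.0476, 0.0102, -0.0025], "spin": -0.0916},
    {"offset": [-0.0483, 0.0058, -0.0025], "spin": -0.0916},
    {"offset": [-0.0564, 0.0109, 0], "spin": -0.0838},
    {"offset": [-0.0572, 0.0061, 0], "spin": -0.0838},
    {"offset": [-0.0575, 0.0013, 0], "spin": -0.0838}
  ]
}}

```text
time_s: 30.92
ee_pos: [425.0, -8.9, 259.5]
ee_rot: [180.0, 0.0, 80.6]
force: [1.1, -0.6, -0.8]
gripper_width: 15.6
gripper_force: 30.0
```

Emit:
{"name": "arm_command", "arguments": {
  "motion": [
    {"offset": [-0.0574, -0.0035, 0], "spin": -0.0838},
    {"offset": [-0.0569, -0.0083, 0], "spin": -0.0838},
    {"offset": [-0.05, 0, 0], "spin": 0},
    {"offset": [-0.05, 0, 0], "spin": 0},
    {"offset": [-0.05, 0, 0], "spin": 0}
  ]
}}

```text
time_s: 31.55
ee_pos: [399.3, -271.0, 259.5]
ee_rot: [180.0, -0.0, 90.0]
force: [1.5, 0.1, -0.2]
gripper_width: 16.0
gripper_force: 30.0
```

Emit:
{"name": "arm_command", "arguments": {
  "motion": [
    {"offset": [0, 0, 0], "spin": 0},
    {"offset": [0, 0, 0], "spin": 0}
  ]
}}

```text
time_s: 31.8
ee_pos: [399.4, -268.7, 259.2]
ee_rot: [-180.0, -0.1, 90.0]
force: [-0.1, -0.1, 0.7]
gripper_width: 15.8
gripper_force: 30.0
```

```bash
python3 - <<'E'
from fit import *
st=env.state();im,_=env.grab_frame('wrist');c=cam('wrist',st)
print(st['ee_pos'],st['ee_rot'],st['gripper_width'])
for r in env.pinpoint('wrist','button_hole'): print(r['score'],r['location'],ray(c,r['location'],50))
m=mask(im,'red');m[420:]=0
n,l,s,ce=cv2.connectedComponentsWithStats(m)
for k in range(1,n):
    if s[k,4]>40: print(s[k],ce[k],ray(c,ce[k],43))
cv2.imwrite('pics/w11.png',im)
E
python3 plan.py 465.5 -340.5 200 90
```

```text
[ 399.36148296 -268.74383741  259.21824681] [-1.79950766e+02 -7.25147431e-02  8.99679077e+01] 15.827520807176771
0.55 [387.0, 282.1] [ 467.71568059 -341.68001599   50.        ]
[521  54  37  22 429] [539.33333333  64.35431235] [ 604.2106844  -122.92341099   43.        ]
[379 273  14   9  98] [385.6122449  277.33673469] [ 467.23985567 -338.81618277   43.        ]
[476 371  41  25 589] [496.08319185 383.5959253 ] [ 606.19091839 -474.93393463   43.        ]
at [ 399.6 -268.2  259.6] [-1.7998e+02 -3.0000e-02  9.0070e+01] w 15.8 t 31.9
[{"offset":[-0.0362,0.0329,0.0298],"spin":0.0006},{"offset":[-0.0362,0.0329,0.0298],"spin":0.0006}]
```

View pics/w11.png

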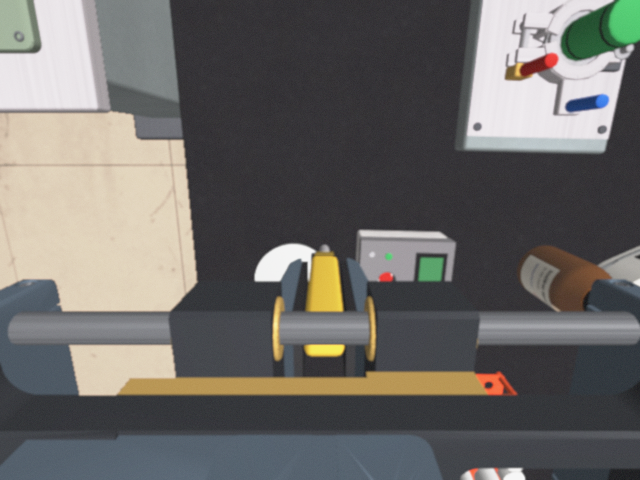

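The stylus is held upright at (325,300). The button shows at (386,278), partly hidden, and agrees with (466,-340.5).

Emit:
{"name": "arm_command", "arguments": {
  "motion": [
    {"offset": [-0.0361, 0.0335, 0.0298], "spin": 0},
    {"offset": [-0.0361, 0.0335, 0.0298], "spin": 0},
    {"offset": [0, 0, 0], "spin": 0},
    {"offset": [0, 0, 0.048], "spin": 0},
    {"offset": [0, 0, 0], "spin": 0}
  ]
}}

```text
time_s: 32.52
ee_pos: [464.6, -338.6, 150.0]
ee_rot: [-179.7, -0.3, 90.1]
force: [-0.0, -0.4, 0.2]
gripper_width: 15.9
gripper_force: 30.0
```

Emit:
{"name": "arm_command", "arguments": {
  "motion": [
    {"offset": [0, 0, 0], "spin": 0},
    {"offset": [0, 0, 0], "spin": 0}
  ]
}}

```text
time_s: 32.78
ee_pos: [467.6, -341.9, 154.5]
ee_rot: [179.8, 0.1, 90.0]
force: [-0.3, -0.1, -0.9]
gripper_width: 16.1
gripper_force: 30.0
```

Emit:
{"name": "arm_command", "arguments": {
  "motion": [
    {"offset": [0, 0, 0.006], "spin": 0},
    {"offset": [0, 0, 0.006], "spin": 0},
    {"offset": [0, 0, 0], "spin": 0},
    {"offset": [0, 0, 0], "spin": 0}
  ]
}}

```text
time_s: 33.28
ee_pos: [466.7, -341.6, 140.0]
ee_rot: [-180.0, -0.0, 90.0]
force: [0.6, 0.9, 0.3]
gripper_width: 15.9
gripper_force: 30.0
```

Emit:
{"name": "arm_command", "arguments": {
  "motion": [
    {"offset": [0, 0, 0.003], "spin": 0},
    {"offset": [0, 0, 0], "spin": 0},
    {"offset": [0, 0, 0], "spin": 0}
  ]
}}

```text
time_s: 33.65
ee_pos: [466.7, -341.6, 137.0]
ee_rot: [-180.0, 0.0, 90.0]
force: [0.1, 0.4, 0.1]
gripper_width: 15.6
gripper_force: 30.0
```

Emit:
{"name": "arm_command", "arguments": {
  "motion": [
    {"offset": [0, 0, 0.003], "spin": 0},
    {"offset": [0, 0, 0.003], "spin": 0},
    {"offset": [0, 0, 0.001], "spin": 0},
    {"offset": [0, 0, 0], "spin": 0}
  ]
}}

```text
time_s: 34.15
ee_pos: [466.9, -341.8, 130.4]
ee_rot: [180.0, 0.0, 90.0]
force: [-0.4, -0.0, 4.6]
gripper_width: 15.7
gripper_force: 30.0
```

Emit:
{"name": "arm_command", "arguments": {
  "motion": [
    {"offset": [0, 0, 0.0012], "spin": 0},
    {"offset": [0, 0, 0], "spin": 0},
    {"offset": [0, 0, 0], "spin": 0},
    {"offset": [0, 0, 0], "spin": 0}
  ]
}}

```text
time_s: 34.65
ee_pos: [467.0, -341.8, 130.0]
ee_rot: [179.9, 0.1, 90.0]
force: [-1.5, 0.0, 7.6]
gripper_width: 15.5
gripper_force: 30.0
```

Emit:
{"name": "arm_command", "arguments": {
  "motion": [
    {"offset": [0, 0, -0.01], "spin": 0},
    {"offset": [0, 0, -0.04], "spin": 0},
    {"offset": [0, 0, -0.06], "spin": 0},
    {"offset": [0, 0, -0.02], "spin": 0}
  ]
}}

```text
time_s: 35.15
ee_pos: [467.5, -342.2, 262.7]
ee_rot: [179.8, 0.2, 90.0]
force: [-1.1, -0.0, -0.9]
gripper_width: 16.1
gripper_force: 30.0
```

```bash
python3 plan.py 410 -100 255 90 465 160 255 66 539.4 340.6 255 45
```

```text
at [ 467.5 -342.2  262.7] [179.75   0.19  89.99] w 16.1 t 35.15
[{"offset":[0.0484,-0.0115,0.0015],"spin":-0.0000},{"offset":[0.0484,-0.0115,0.0015],"spin":-0.0000},{"offset":[0.0484,-0.0115,0.0015],"spin":-0.0000},{"offset":[0.0484,-0.0115,0.0015],"spin":-0.0000},{"offset":[0.0484,-0.0115,0.0015],"spin":-0.0000}]
[{"offset":[0.0520,0.0110,-0.0000],"spin":0.0838},{"offset":[0.0527,0.0066,-0.0000],"spin":0.0838},{"offset":[0.0531,0.0022,-0.0000],"spin":0.0838},{"offset":[0.0531,-0.0023,-0.0000],"spin":0.0838},{"offset":[0.0527,-0.0067,-0.0000],"spin":0.0838}]
[{"offset":[0.0488,-0.0014,-0.0000],"spin":0.0916},{"offset":[0.0485,-0.0058,-0.0000],"spin":0.0916},{"offset":[0.0477,-0.0102,-0.0000],"spin":0.0916},{"offset":[0.0466,-0.0146,-0.0000],"spin":0.0916}]
```

Force rose with no further travel (130.4 to 130.0 mm at 7.6 N), so the button bottomed. It was held about 0.6 s and released. Now I'll return the stylus.

Emit:
{"name": "arm_command", "arguments": {
  "motion": [
    {"offset": [0.0484, -0.0115, 0], "spin": 0},
    {"offset": [0.0484, -0.0115, 0], "spin": 0},
    {"offset": [0.0484, -0.0115, 0], "spin": 0},
    {"offset": [0.0484, -0.0115, 0], "spin": 0},
    {"offset": [0.0484, -0.0115, 0], "spin": 0}
  ]
}}

```text
time_s: 35.78
ee_pos: [408.1, -98.0, 258.6]
ee_rot: [-179.9, -0.0, 90.0]
force: [1.7, 0.8, -0.5]
gripper_width: 15.5
gripper_force: 30.0
```

Emit:
{"name": "arm_command", "arguments": {
  "motion": [
    {"offset": [0.052, 0.011, 0], "spin": 0.0838},
    {"offset": [0.0527, 0.0066, 0], "spin": 0.0838},
    {"offset": [0.0531, 0.0022, 0], "spin": 0.0838},
    {"offset": [0.0531, -0.0023, 0], "spin": 0.0838},
    {"offset": [0.0527, -0.0067, 0], "spin": 0.0838}
  ]
}}

```text
time_s: 36.4
ee_pos: [463.9, 162.0, 258.6]
ee_rot: [-180.0, 0.1, 65.8]
force: [1.5, -0.9, -0.7]
gripper_width: 16.0
gripper_force: 30.0
```

Emit:
{"name": "arm_command", "arguments": {
  "motion": [
    {"offset": [0.0488, -0.0014, 0], "spin": 0.0916},
    {"offset": [0.0485, -0.0058, 0], "spin": 0.0916},
    {"offset": [0.0477, -0.0102, 0], "spin": 0.0916},
    {"offset": [0.0466, -0.0146, 0], "spin": 0.0916},
    {"offset": [0, 0, 0], "spin": 0}
  ]
}}

```text
time_s: 37.02
ee_pos: [538.8, 343.4, 257.0]
ee_rot: [-179.9, 0.1, 45.2]
force: [-0.1, 0.2, -1.8]
gripper_width: 16.1
gripper_force: 30.0
```

Emit:
{"name": "arm_command", "arguments": {
  "motion": [
    {"offset": [0, 0, 0], "spin": 0},
    {"offset": [0, 0, 0], "spin": 0}
  ]
}}

```text
time_s: 37.28
ee_pos: [538.3, 339.7, 259.0]
ee_rot: [180.0, 0.0, 45.0]
force: [-0.5, -0.2, 0.8]
gripper_width: 15.6
gripper_force: 30.0
```

```bash
python3 plan.py 539.2 340.6 165 45; python3 -c "
from h import *
import cv2
im,_=env.grab_frame('wrist');cv2.imwrite('pics/w12.png',im)"
```

```text
at [538.3 339.7 259. ] [1.7999e+02 4.0000e-02 4.4950e+01] w 15.6 t 37.275
[{"offset":[0.0007,-0.0000,0.0470],"spin":-0.0004},{"offset":[0.0007,-0.0000,0.0470],"spin":-0.0004}]
```

Emit:
{"name": "arm_command", "arguments": {
  "motion": [
    {"offset": [0.0007, 0, 0.047], "spin": 0},
    {"offset": [0.0007, 0, 0.047], "spin": 0},
    {"offset": [0, 0, 0], "spin": 0},
    {"offset": [0, 0, 0], "spin": 0},
    {"offset": [0, 0, 0], "spin": 0}
  ]
}}

```text
time_s: 37.95
ee_pos: [540.9, 342.5, 167.6]
ee_rot: [179.9, -0.3, 45.0]
force: [-1.0, 1.1, -0.6]
gripper_width: 15.8
gripper_force: 30.0
```

Emit:
{"name": "arm_command", "arguments": {
  "motion": [
    {"offset": [0, 0, 0], "spin": 0},
    {"offset": [0, 0, 0], "spin": 0}
  ]
}}

```text
time_s: 38.2
ee_pos: [539.9, 342.1, 165.6]
ee_rot: [180.0, -0.1, 45.0]
force: [0.4, 0.3, -0.2]
gripper_width: 15.7
gripper_force: 30.0
```

Run:
```python
from h import *
P=[]
for i in range(6):
    im,_=env.grab_frame('wrist');P.append(env.state()['ee_pos'])
print(np.mean(P,0),np.std(P,0))
c=cam('wrist');print('hole pred px',proj(c,(539.6,340.7,56)))
g=im[150:300,240:420]
cv2.imwrite('pics/w13.png',cv2.resize(g,None,fx=4,fy=4))
```

```text
[539.69040863 341.93958004 164.97254847] [0.0502077  0.03897762 0.21637186]
hole pred px [324.77217273 242.27495803]
```

View pics/w13.png

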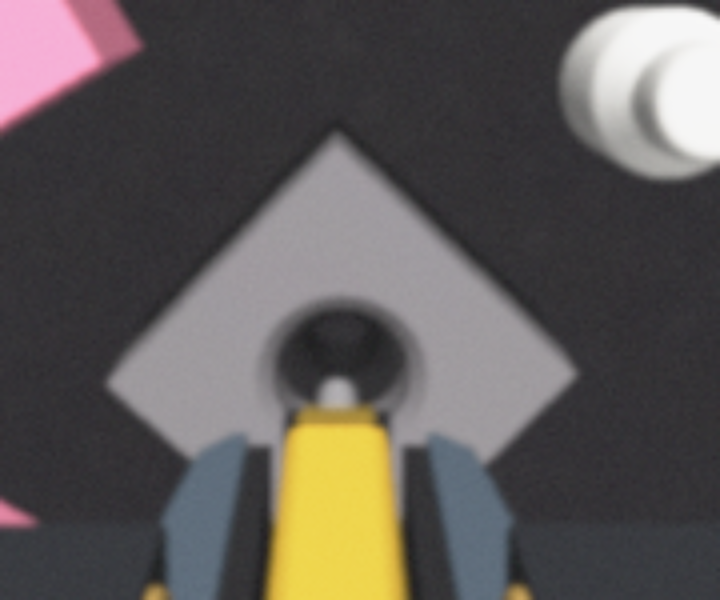

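The stylus tip (crop 337,390) is over the stand's hole (341,365). I'll trim 1 mm and insert.

Emit:
{"name": "arm_command", "arguments": {
  "motion": [
    {"offset": [-0.001, 0.0006, 0], "spin": 0},
    {"offset": [0, 0, 0.02], "spin": 0},
    {"offset": [0, 0, 0.02], "spin": 0},
    {"offset": [0, 0, 0.012], "spin": 0},
    {"offset": [0, 0, 0], "spin": 0}
  ]
}}

```text
time_s: 39.12
ee_pos: [539.0, 340.5, 112.0]
ee_rot: [-180.0, 0.1, 45.0]
force: [-0.1, -0.4, -1.1]
gripper_width: 15.7
gripper_force: 30.0
```

Emit:
{"name": "arm_command", "arguments": {
  "motion": [
    {"offset": [0, 0, 0.006], "spin": 0},
    {"offset": [0, 0, 0.006], "spin": 0},
    {"offset": [0, 0, 0], "spin": 0},
    {"offset": [0, 0, 0], "spin": 0}
  ]
}}

```text
time_s: 39.62
ee_pos: [539.5, 340.9, 101.0]
ee_rot: [180.0, -0.0, 45.0]
force: [0.7, -0.4, -0.5]
gripper_width: 15.7
gripper_force: 30.0
```

Emit:
{"name": "arm_command", "arguments": {
  "motion": [
    {"offset": [0, 0, 0.0025], "spin": 0},
    {"offset": [0, 0, 0], "spin": 0},
    {"offset": [0, 0, 0], "spin": 0}
  ]
}}

```text
time_s: 40.0
ee_pos: [539.4, 340.8, 98.3]
ee_rot: [180.0, 0.0, 45.0]
force: [0.5, -0.1, -0.4]
gripper_width: 15.9
gripper_force: 30.0
```

Emit:
{"name": "arm_command", "arguments": {
  "motion": [
    {"offset": [0, 0, 0.001], "spin": 0},
    {"offset": [0, 0, 0.001], "spin": 0},
    {"offset": [0, 0, 0], "spin": 0},
    {"offset": [0, 0, 0], "spin": 0}
  ]
}}

```text
time_s: 40.5
ee_pos: [539.3, 340.7, 96.2]
ee_rot: [180.0, 0.0, 45.0]
force: [-0.4, -0.4, -0.0]
gripper_width: 15.9
gripper_force: 30.0
```

Emit:
{"name": "arm_command", "arguments": {
  "motion": [
    {"offset": [0, 0, 0], "spin": 0},
    {"offset": [0, 0, 0], "spin": 0},
    {"offset": [0, 0, 0], "spin": 0},
    {"offset": [0, 0, -0.05], "spin": 0},
    {"offset": [0, 0, -0.06], "spin": 0}
  ],
  "jaw": 0.045
}}

```text
time_s: 41.12
ee_pos: [538.7, 340.3, 206.2]
ee_rot: [-180.0, 0.2, 45.0]
force: [1.0, 1.3, 0.6]
gripper_width: 45.0
gripper_force: 0.0
```

Emit:
{"name": "arm_command", "arguments": {
  "motion": [
    {"offset": [0, 0, -0.05], "spin": 0},
    {"offset": [-0.05, 0, -0.02], "spin": 0},
    {"offset": [-0.06, 0, 0], "spin": 0},
    {"offset": [-0.06, 0, 0], "spin": 0},
    {"offset": [0, 0, 0], "spin": 0}
  ]
}}

```text
time_s: 41.75
ee_pos: [415.8, 218.1, 276.6]
ee_rot: [-180.0, 0.1, 44.9]
force: [0.7, 1.3, 0.2]
gripper_width: 44.7
gripper_force: 0.0
```

Run:
```python
from fit import *
ims=[env.grab_frame(n)[0] for n in('wrist','scene')]
st=env.state();c=cam('scene')
print(st['ee_pos'],st['force'])
print('sty',cyl(cam('wrist',st),ims[0],'yellow',(539,340),8.5,56,129,40),'cap',cyl(c,ims[1],'green',(630,-104),18,52,112,20))
cv2.imwrite('pics/fin.png',np.hstack([cv2.resize(ims[0],(400,300)),cv2.resize(ims[1][150:330,160:400],(400,300),interpolation=2)]))
```

```text
[419.371294   220.58686688 277.03328592] [0.03337724 0.02886336 0.57351175]
sty (array([541. , 341.3]), np.float64(0.9)) cap (array([ 641.1, -107.5]), np.float64(0.75))
```

View pics/fin.png

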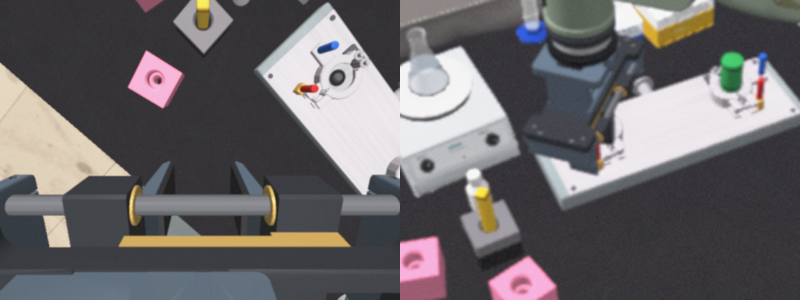

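The stylus is upright in the grey stand (right half, (486,205)), and the cap is clamped and latched at (732,75). The gripper is clear of everything, so I'm handing in.

```bash
python3 -c "
from workcell import env
print(env.job_done())"
```

```text
the job is handed in; nothing more can be done
None
```

The job is handed in: the green cap, the only one on the bench, is clamped and latched on port 2; the zero button was pressed fully in for about 0.6 s and released, and the stylus is back upright in its stand.

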